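# Load the top jar tray and peel it off the nested stack

### The arm

A 7-joint arm with a two-finger parallel gripper is mounted at the origin on a cart in front of the work surface, level with it; the furniture and walls round the work are solid. World frame = base frame: x ahead of the robot, y to its left, z up, the work surface at z = 0. Lengths are in m, angles in rad, forces in N, time in s.
With the tool pointing down it reaches from about 0.35 to 0.9 m from the base axis. Payload 7.2 kg.
Tool frame: the origin (TCP) lies between the finger pads; the fingertips stand 17 mm ahead of it and the grasp point (between the pads) lies 2 mm behind it; y points along the fingers, x is the direction in which the jaws open and shut, and the axes are right-handed (so a half turn about y gives the same grasp; the last joint's range is limited). The gripper opens to 88 mm and grips with 3 to 60 N. Pads are 20 mm wide; open, the fingers measure 115 mm over their backs; the gripper's body (75 mm by 178 mm) begins 61 mm behind the grasp point.
Start: joints at [1.07, 0.411, -0.013, 1.596, 0.006, 1.134, -0.082], TCP at [0.262, -0.567, 0.24] pointing down, gripper open.
Joint ranges: [-2.95, 2.95], [-0.29, 1.99], [-1.47, 1.44], [0.14, 2.54], [-1.03, 4.17], [0.13, 1.85], [-2.86, 2.86]. Speed limits (rad/s): [2.39, 2.39, 3.01, 3.01, 3.14, 3.14, 3.14].

### API

Orientations are given as a rotation vector (axis times angle).
In Python, from plant import r, capture, calibration, workorder, regions_of, pinpoint gives the robot as it stands.
- The arm moves only by the tool arm_command, never from a script. Its argument "deltas" is a list of rows, each a list of 7 numbers: the closure, from -1 (fully open) to 1 (shut), so that 0 is half open, then the shift along the tool's x, y, z as a fraction of full scale, then the turn, a rotation vector about the tool's x, y, z as a fraction of full scale. A call has 1 to 5 rows; each row shifts and turns the commanded pose from where the row before left it, along the tool's axes as they then stand; what a row does not reach is not made up. Full scale, the value 1, is 30 mm for a shift and 90 degrees for a turn. A row lasts 1/12 s, in which the tool goes at most 41.7 mm and 7.16 degrees, less where a joint would pass 70% of its speed; a pose out of reach is approached as far as the arm can. A call with a number of a shift or a turn outside -1 to 1 is refused whole. A call with a gripper value outside its range is refused whole. The fingers move at their own pace and stop on an object; "newtons" is the grip in N (left out, the last holds). Time passes only in rows, so rows that do not move let the fingers close. It gives the time, the measured TCP pose, the force and the opening at its end, in the units of the state.
- r.sense(): the state, without advancing time (a new reading comes with each control period).
- capture(name): name is "side" or "top" or "wrist"; returns the picture (480x640x3 uint8, red, green, blue); there is no depth.
- calibration(name): a dict with "K" (3x3 intrinsics, pixels), "T" (4x4, takes a point from camera to world coordinates). Camera axes: x right, y up, looking along -z (the intrinsics and any distortion apply to the point x, -y, -z); pixel columns grow to the right and rows downward; lengths in m; the calibration is good to about 2 mm. A picture is of the moment at which its call begins: read the wrist's pose just before it. calibration takes no time and is no camera call; for the wrist camera it gives the pose at the moment of the call.
- workorder.finish_job(): hands the job in, once; it reports no verdict.
Trained networks look in the newest picture that a camera, given by its name, has taken for a name from the list of things; names that differ only in an ending like _2 or _b are one class to them, and where a whole thing is asked for, a point or a joint stands for the part that bears it (a point fixed in the world has none). Each returns a list of dicts, best first, with "score" (0 to 1); they miss things now and then, are a little off and sometimes report something else, mostly with a low value. They report only what shows in the picture. A call takes as long as a camera call. They do not tell look-alikes from the thing itself.
- regions_of(camera, label): "pixels" (480x640 bool, what is visible of it).
- pinpoint(camera, label): "location" ([x, y, z] in m, in the coordinates of the camera as it stood for that picture, good to about 4 mm: a listed point, or the origin of a listed thing).
The state is a dict: "t": time; "q": joint angles; "dq": joint speeds; "tau": joint torques, N m; "ee_pos": TCP position; "tool_rot": TCP orientation; "force": force on the tool from outside, world axes, zero at the start; "moment": the same for the moment, N m; "finger_gap": finger opening in m.
Only numpy, scipy, OpenCV 4.12 (cv2) and the standard library are available. Lean on these libraries where they do the work, as an engineer would, in place of code of your own. Each camera call takes 0.05 s, during which the arm holds its last target.

### The job

Put the two small ointment jars that stand loose beside and in front of the sink, one at a time and upright, down into the two round pockets of the top tray on the stack of nested white trays. Then peel that tray, with its jars, off the sticky stack: grip the upright tab at its corner and tilt that corner up first, by about 3 cm, while the opposite corner is still down in its seat, leaving the lower trays standing and other things where they are. Finish holding the tray by its tab, still and roughly level, jars in their pockets, about 15 cm above where it was; do not put it down or let go.

Things in the scene. Friction and masses are not known exactly. Their poses are not given: they have to be found in the camera images.
- top_tray: Top tray, white plastic, 234 x 124 mm over its 3 mm rim (along its x, y), 18 mm high, 60 g. Origin at the centre of its underside, z up. At the start its underside is 30 mm above the worktop; its lowest 9 mm nests in the lower trays with 3.5 mm play. Sprung nubs on its long sides hold it with about 5 N of friction in all until it has risen 9 mm; a hasty pull can shift the stack.
- pocket_a (a point): Centre of the floor of the tray's middle pocket, 8 mm to the tray's -x side of its origin: a round recess 63 mm wide, 14 mm deep, floor 4 mm above the tray's underside. Axes as the tray.
- pocket_b (a point): Centre of the floor of the pocket at the tray's end away from the tab, 70 mm to the tray's +x side of its origin; same size as pocket_a. The pockets are 78 mm apart.
- tab (a point): Middle of the upright grey tab at the tray's -x, -y corner, at (-106, -51, 34) mm in the tray's frame. A flat plate 8 mm thick, 32 mm wide, rising 32 mm above the deck (18 to 50 mm above the tray's underside). Its thickness lies along the tray's x axis turned by +0.448 rad about z (the diagonal): fingers closing along that line pinch its flat faces.
- far_corner (a point): Top of the tray's rim at the corner diagonally opposite the tab, at (106, 51, 18) mm in the tray's frame.
- lower_trays: The lower trays, white, stuck together in one bundle 234 x 124 x 39 mm, 0.8 kg, standing loose on the worktop. Origin at the centre of its underside, axes parallel to the top tray's at the start; the top tray's underside rests 30 mm above this origin.
- small_jar_1: Small white ointment jar with a flat lid, 58 mm across, 40 mm high, 30 g, standing upright. Origin at the centre of its underside; z up. Either small jar may go in either pocket.
- small_jar_2: The other small ointment jar, the same.
- big_jar: Larger white ointment jar, 81 mm across, 75 mm high: a bystander, too big for the pockets. Origin at the centre of its underside.
- bottle: Amber bottle, 54 mm across, 120 mm high: a bystander. Origin at the centre of its underside.
- weigh_boat: Small open square white weighing boat, 64 x 64 x 22 mm: a bystander. Origin at the centre of its underside.
- pad: Square note pad, 76 x 76 x 12 mm: a bystander. Origin at the centre of its underside.
Mind the look-alikes: they are no part of the job. Leave any blue or purple look-alike of the small_jar_2 alone.

How it is judged:
On the way, in this order (a step that is already met when the one before it is completed fails the run):
1. one small jar stands in a pocket of the top tray, let go (((z of small_jar_1 in the frame of pocket_a below 0.004 m and horizontal distance between small_jar_1 and pocket_a below 0.007 m and angle between the z axis of small_jar_1 and the z axis of top_tray, either way round below 0.12 rad) or (z of small_jar_1 in the frame of pocket_b below 0.004 m and horizontal distance between small_jar_1 and pocket_b below 0.007 m and angle between the z axis of small_jar_1 and the z axis of top_tray, either way round below 0.12 rad) or (z of small_jar_2 in the frame of pocket_a below 0.004 m and horizontal distance between small_jar_2 and pocket_a below 0.007 m and angle between the z axis of small_jar_2 and the z axis of top_tray, either way round below 0.12 rad) or (z of small_jar_2 in the frame of pocket_b below 0.004 m and horizontal distance between small_jar_2 and pocket_b below 0.007 m and angle between the z axis of small_jar_2 and the z axis of top_tray, either way round below 0.12 rad)) and contact force between the fingers and small_jar_1 below 0.3 N and contact force between the fingers and small_jar_2 below 0.3 N), for 0.2 s.
2. both small jars stand in the two pockets, let go ((((z of small_jar_1 in the frame of pocket_a below 0.004 m and horizontal distance between small_jar_1 and pocket_a below 0.007 m and angle between the z axis of small_jar_1 and the z axis of top_tray, either way round below 0.12 rad) and (z of small_jar_2 in the frame of pocket_b below 0.004 m and horizontal distance between small_jar_2 and pocket_b below 0.007 m and angle between the z axis of small_jar_2 and the z axis of top_tray, either way round below 0.12 rad)) or ((z of small_jar_1 in the frame of pocket_b below 0.004 m and horizontal distance between small_jar_1 and pocket_b below 0.007 m and angle between the z axis of small_jar_1 and the z axis of top_tray, either way round below 0.12 rad) and (z of small_jar_2 in the frame of pocket_a below 0.004 m and horizontal distance between small_jar_2 and pocket_a below 0.007 m and angle between the z axis of small_jar_2 and the z axis of top_tray, either way round below 0.12 rad))) and contact force between the fingers and small_jar_1 below 0.3 N and contact force between the fingers and small_jar_2 below 0.3 N), for 0.2 s.
3. the tab's corner of the top tray is raised at least 18 mm from its seat while the opposite corner is still within 7 mm of its seat (z of tab in the frame of lower_trays above 0.082 m and z of far_corner in the frame of lower_trays below 0.055 m and contact force between the fingers and top_tray above 1 N and (((z of small_jar_1 in the frame of pocket_a below 0.004 m and horizontal distance between small_jar_1 and pocket_a below 0.007 m and angle between the z axis of small_jar_1 and the z axis of top_tray, either way round below 0.12 rad) and (z of small_jar_2 in the frame of pocket_b below 0.004 m and horizontal distance between small_jar_2 and pocket_b below 0.007 m and angle between the z axis of small_jar_2 and the z axis of top_tray, either way round below 0.12 rad)) or ((z of small_jar_1 in the frame of pocket_b below 0.004 m and horizontal distance between small_jar_1 and pocket_b below 0.007 m and angle between the z axis of small_jar_1 and the z axis of top_tray, either way round below 0.12 rad) and (z of small_jar_2 in the frame of pocket_a below 0.004 m and horizontal distance between small_jar_2 and pocket_a below 0.007 m and angle between the z axis of small_jar_2 and the z axis of top_tray, either way round below 0.12 rad)))), for 0.05 s.
At the end, for the whole second after the job is handed in: Fingers hold the top tray by its tab, underside and tab over 130 mm and far corner over 120 mm above the worktop, tilt under 0.40 rad, still; each small jar in its own pocket (7 mm sideways, 4 mm in height); lower trays flat on the worktop, untouched by the tray, within 60 mm of their start (height (world z) of each of top_tray, tab above 0.13 m and height (world z) of far_corner above 0.12 m and angle between top_tray's own z axis and vertical below 0.4 rad and linear speed of top_tray below 0.03 m/s and contact force between the fingers and top_tray above 2 N and distance between the grasp point and tab below 0.04 m and contact force between top_tray and lower_trays below 0.1 N and (((z of small_jar_1 in the frame of pocket_a below 0.004 m and horizontal distance between small_jar_1 and pocket_a below 0.007 m and angle between the z axis of small_jar_1 and the z axis of top_tray, either way round below 0.12 rad) and (z of small_jar_2 in the frame of pocket_b below 0.004 m and horizontal distance between small_jar_2 and pocket_b below 0.007 m and angle between the z axis of small_jar_2 and the z axis of top_tray, either way round below 0.12 rad)) or ((z of small_jar_1 in the frame of pocket_b below 0.004 m and horizontal distance between small_jar_1 and pocket_b below 0.007 m and angle between the z axis of small_jar_1 and the z axis of top_tray, either way round below 0.12 rad) and (z of small_jar_2 in the frame of pocket_a below 0.004 m and horizontal distance between small_jar_2 and pocket_a below 0.007 m and angle between the z axis of small_jar_2 and the z axis of top_tray, either way round below 0.12 rad))) and distance of lower_trays from where it was at the start of the episode below 0.06 m and angle between lower_trays's own z axis and vertical below 0.05 rad and height (world z) of lower_trays below 0.005 m); the arm keeps its last pose, push and grip.
It fails at once if a bystander (big jar, amber bottle, weighing boat, note pad) is pushed more than 30 mm (distance of any of big_jar, bottle, weigh_boat, pad from where it was at the start of the episode above 0.03 m).
It fails at once if the lower trays come along: lifted more than 20 mm or tilted more than 0.15 rad (height (world z) of lower_trays above 0.02 m or angle between lower_trays's own z axis and vertical above 0.15 rad).
It fails at once if the top tray is tipped more than 0.6 rad (angle between top_tray's own z axis and vertical above 0.6 rad).
It also fails if it takes over 72 s, if anything falls off the work surface, if the arm or the gripper's body presses on something with over 40 N, if the wrist force passes 120 N, or if a joint passes its speed limit or range.

## Working session

There is one attempt and no reset: what is moved stays moved. The work goes in short steps, Python scripts to look and compute and a tool call to move; the robot and the scene stay as the last step left them, time stands still between calls to the robot, and variables do not carry over. Pictures are saved under pics/ and viewed, and the job is handed in when it is done.

Besides the shell and the picture viewer there is one more tool, called after "Call:" as name(argument=value, ...), one argument or row to a line, values as JSON. arm_command: Moves the arm, as the interface text tells. Shift numbers are shares of 30 mm and turn numbers shares of 90 degrees, none past 1 either way. Its arguments: {"type":"object","properties":{"deltas":{"type":"array","items":{"type":"array","items":{"type":"number"}}},"newtons":{"type":"number"}},"required":["deltas"]}

```bash
ls; mkdir -p pics
python3 - <<'E'
from plant import r, capture, calibration
import cv2
s=r.sense();print({k:s[k] for k in('t','ee_pos','tool_rot','force','finger_gap')})
for c in('side','top','wrist'):
    im=capture(c);cv2.imwrite(f'pics/{c}0.png',im[:,:,::-1]);
    print(c,calibration(c))
E
```

```text
pics
{'t': 0.0, 'ee_pos': array([ 0.26190294, -0.56695789,  0.23881255]), 'tool_rot': array([-1.38264444,  0.88577707, -0.88348533]), 'force': array([ 0.45386482, -0.24010166, -0.13045902]), 'finger_gap': 0.08755805294296887}
side {'K': array([[476.84722437,   0.        , 314.55849445],
       [  0.        , 476.84722437, 240.3344718 ],
       [  0.        ,   0.        ,   1.        ]]), 'T': array([[-0.92287226,  0.18487932, -0.33782604,  0.17225603],
       [-0.3847055 , -0.4825933 ,  0.7868325 ,  0.9185027 ],
       [-0.01756353,  0.85610943,  0.51649605,  0.69072442],
       [ 0.        ,  0.        ,  0.        ,  1.        ]])}
top {'K': array([[516.12804062,   0.        , 323.78359727],
       [  0.        , 516.12804062, 243.5599712 ],
       [  0.        ,   0.        ,   1.        ]]), 'T': array([[ 4.15416199e-04,  9.97094695e-01, -7.61708444e-02,
         4.48703665e-01],
       [-9.99975804e-01,  9.43125884e-04,  6.89213400e-03,
         1.27297267e-02],
       [ 6.94394894e-03,  7.61661383e-02,  9.97070961e-01,
         1.64267213e+00],
       [ 0.00000000e+00,  0.00000000e+00,  0.00000000e+00,
         1.00000000e+00]])}
wrist {'K': array([[422.67008425,   0.        , 314.20499076],
       [  0.        , 422.67008425, 239.66701438],
       [  0.        ,   0.        ,   1.        ]]), 'T': array([[ 4.19384651e-01,  8.74334173e-01,  2.44246327e-01,
         3.29207764e-01],
       [-9.07808623e-01,  4.03880289e-01,  1.12978829e-01,
        -5.37633060e-01],
       [ 1.34974463e-04, -2.69110508e-01,  9.63109296e-01,
         3.82754676e-01],
       [ 0.00000000e+00,  0.00000000e+00,  0.00000000e+00,
         1.00000000e+00]])}
```

View pics/top0.png

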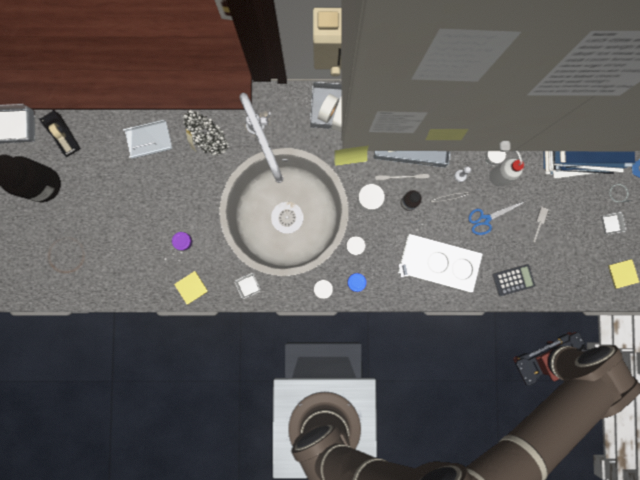

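View pics/side0.png

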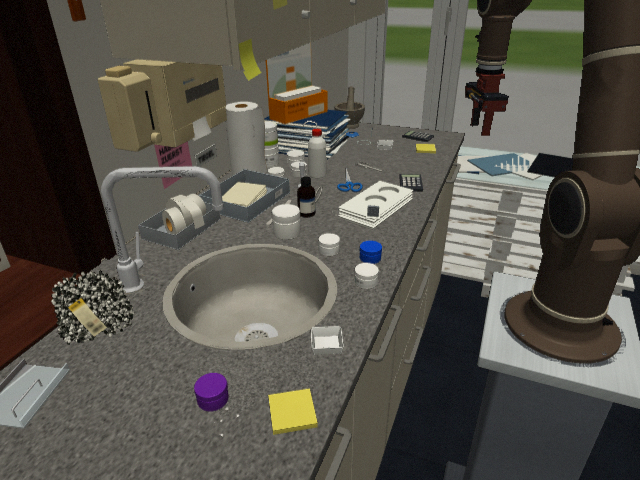

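```bash
cat > h.py <<'E'
import numpy as np, cv2
from scipy.spatial.transform import Rotation as R
from plant import r, capture, calibration, workorder, regions_of, pinpoint
def w(cam,p,T=None):
    T=calibration(cam)['T'] if T is None else T
    return T[:3,:3]@np.array(p)+T[:3,3]
def ray(cam,u,v,z):
    c=calibration(cam);K=c['K'];T=c['T']
    d=np.array([(u-K[0,2])/K[0,0],-(v-K[1,2])/K[1,1],-1]);d=T[:3,:3]@d
    o=T[:3,3];return o+d*(z-o[2])/d[2]
def proj(cam,p):
    c=calibration(cam);K=c['K'];T=c['T']
    q=T[:3,:3].T@(np.array(p)-T[:3,3]);return K[0,0]*q[0]/-q[2]+K[0,2],K[1,1]*-q[1]/-q[2]+K[1,2]
def st():
    s=r.sense();print('t',round(s['t'],2),'pos',s['ee_pos'].round(4),'F',s['force'].round(2),'gap',round(s['finger_gap'],4));print(R.from_rotvec(s['tool_rot']).as_matrix().round(3));return s
E
python3 - <<'E'
from h import *
st()
for c in('top','side'):
  capture(c)
  for l in('top_tray','pocket_a','tab','far_corner','small_jar_1','big_jar','bottle','weigh_boat','pad','lower_trays'):
    for d in pinpoint(c,l): print(c,l,round(d['score'],2),w(c,d['location']).round(4))
E
```

```text
t 0.15 pos [ 0.262 -0.567  0.239] F [-0.93 -0.54  0.97] gap 0.0874
[[ 0.419 -0.001  0.908]
 [-0.908  0.001  0.419]
 [-0.001 -1.    -0.   ]]
top top_tray 0.75 [ 0.5107 -0.3583  0.0287]
top pocket_a 0.62 [ 0.5103 -0.3495  0.0362]
top pocket_a 0.58 [ 0.4929 -0.4254  0.0346]
top far_corner 0.94 [ 0.5371 -0.4765  0.0451]
top far_corner 0.73 [ 0.5124 -0.3613  0.0296]
top small_jar_1 0.76 [ 0.5805  0.4496 -0.0031]
top small_jar_1 0.73 [ 0.4311  0.0074 -0.0017]
top small_jar_1 0.65 [ 0.5665 -0.0952  0.0033]
top small_jar_1 0.54 [ 0.4542 -0.1022 -0.0015]
top big_jar 0.82 [ 7.152e-01 -1.402e-01  7.000e-04]
top big_jar 0.21 [ 0.4865 -0.2437  0.0673]
top weigh_boat 0.69 [0.4423 0.2437 0.0061]
top pad 0.66 [ 0.4319  0.4236 -0.0019]
side top_tray 0.63 [ 0.5112 -0.3541  0.0263]
side top_tray 0.24 [ 7.136e-01 -1.414e-01  4.000e-04]
side pocket_a 0.61 [ 0.4926 -0.426   0.0319]
side pocket_a 0.57 [ 0.5149 -0.3541  0.0322]
side tab 0.6 [ 0.4925 -0.2433  0.0697]
side far_corner 0.9 [ 0.5303 -0.4734  0.0448]
side far_corner 0.5 [ 4.273e-01  4.500e-03 -2.000e-04]
side far_corner 0.4 [ 0.5699 -0.0959  0.0017]
side far_corner 0.19 [4.377e-01 4.228e-01 4.000e-04]
side small_jar_1 0.95 [ 0.4472 -0.0984  0.0019]
side small_jar_1 0.94 [ 5.69e-01 -9.82e-02 -5.00e-04]
side small_jar_1 0.83 [0.4288 0.0034 0.0007]
side small_jar_1 0.57 [ 0.5824  0.453  -0.0015]
side big_jar 0.82 [ 0.712  -0.1417  0.0023]
side bottle 0.72 [ 0.7085 -0.2705  0.0029]
side weigh_boat 0.68 [ 0.4409  0.2399 -0.0009]
side pad 0.86 [0.4368 0.4271 0.0011]
side lower_trays 0.65 [ 0.5118 -0.3604  0.0041]
side lower_trays 0.34 [ 0.5318 -0.4749  0.0481]
```

The top view shows two white small jars at about (356,245) and (323,289), and a blue look-alike at (357,283). The tray stack is at about (440,263), with its tab at (403,270).

```bash
cat >> h.py <<'E'
def yawof(s): 
    x=R.from_rotvec(s['tool_rot']).as_matrix()[:,0]; return np.degrees(np.arctan2(x[1],x[0]))
def tgtR(yaw,tilt=0):
    a=np.radians(yaw);x=np.array([np.cos(a),np.sin(a),0]);y=np.array([0,0,-1.]);M=np.c_[x,y,np.cross(x,y)]
    return R.from_matrix(M)*R.from_rotvec([0,0,tilt])
def plan(p,yaw=None,tilt=0,g=-1,step=0.03,rstep=7.0,Rt=None,frm=None):
    s=r.sense();p0=s['ee_pos'];R0=R.from_rotvec(s['tool_rot'])
    if frm is not None:p0,R0=frm
    p=np.array(p)
    if Rt is None: Rt=tgtR(yawof(s) if yaw is None else yaw,tilt)
    rv=(R0.inv()*Rt).as_rotvec()
    n=int(max(np.ceil(np.abs(p-p0).max()*1.0/step),np.ceil(np.degrees(np.linalg.norm(rv))/rstep),np.ceil(np.linalg.norm(p-p0)/step),1))
    P,Q=p0.copy(),R0;rows=[]
    for i in range(n):
        tp=p0+(p-p0)*(i+1)/n; tq=R0*R.from_rotvec(rv*(i+1)/n)
        d=(Q.inv().apply(tp-P)/0.03).round(2); e=((Q.inv()*tq).as_rotvec()/(np.pi/2)).round(3)
        rows.append([g]+[float(v)+0 for v in d]+[float(v)+0 for v in e]); P=P+Q.apply(d*0.03);Q=Q*R.from_rotvec(e*np.pi/2)
    for i in range(0,n,5): print(str(rows[i:i+5]).replace(' ',''))
E
python3 - <<'E'
from h import *
s=st();print(yawof(s))
plan([0.50,-0.385,0.29],-15)
E
```

```text
t 1.25 pos [ 0.2622 -0.5674  0.2397] F [-0.25 -0.62  0.73] gap 0.0877
[[ 0.419  0.     0.908]
 [-0.908 -0.     0.419]
 [ 0.    -1.     0.   ]]
-65.20098764474487
[[-1,-0.2,-0.15,0.89,0.0,-0.051,0.0],[-1,-0.13,-0.16,0.9,0.0,-0.05,0.0],[-1,-0.05,-0.15,0.9,0.0,-0.051,0.0],[-1,0.01,-0.15,0.91,0.0,-0.051,0.0],[-1,0.09,-0.15,0.9,0.0,-0.051,0.0]]
[[-1,0.16,-0.16,0.9,0.0,-0.05,0.0],[-1,0.23,-0.15,0.88,0.0,-0.051,0.0],[-1,0.3,-0.15,0.85,0.0,-0.051,0.0],[-1,0.37,-0.15,0.83,0.0,-0.05,0.0],[-1,0.43,-0.16,0.8,0.0,-0.051,0.0]]
[[-1,0.49,-0.15,0.77,0.0,-0.051,0.0]]
```

Call:
arm_command(
  deltas=[
    [-1,-0.2,-0.15,0.9,0,-0.05,0],
    [-1,-0.13,-0.15,0.9,0,-0.05,0],
    [-1,-0.05,-0.15,0.9,0,-0.05,0],
    [-1,0,-0.15,0.9,0,-0.05,0],
    [-1,0.1,-0.15,0.9,0,-0.05,0],
  ],
)

```text
t: 1.67
ee_pos: [0.3712, -0.484, 0.2625]
tool_rot: [-1.492, 0.58, -0.58]
force: [-0.3, -0.7, -0.0]
finger_gap: 0.088
```

Call:
arm_command(
  deltas=[
    [-1,0.15,-0.15,0.9,0,-0.05,0],
    [-1,0.23,-0.15,0.9,0,-0.05,0],
    [-1,0.3,-0.15,0.85,0,-0.05,0],
    [-1,0.4,-0.15,0.8,0,-0.05,0],
    [-1,0.45,-0.15,0.8,0,-0.05,0],
  ],
)

```text
t: 2.08
ee_pos: [0.4811, -0.403, 0.2851]
tool_rot: [-1.554, 0.274, -0.274]
force: [-0.0, 0.3, -0.2]
finger_gap: 0.088
```

Call:
arm_command(
  deltas=[
    [-1,0.5,-0.15,0.75,0,-0.05,0],
    [-1,0,0,0,0,0,0],
    [-1,0,0,0,0,0,0],
  ],
)

```text
t: 2.33
ee_pos: [0.5035, -0.3862, 0.2892]
tool_rot: [-1.56, 0.212, -0.213]
force: [-0.3, -0.6, -0.3]
finger_gap: 0.0881
```

Run:
```python
from h import *
s=st();print(yawof(s))
T=calibration('wrist')['T'];im=capture('wrist');cv2.imwrite('pics/w1.png',im[:,:,::-1])
for l in('top_tray','pocket_a','tab','far_corner','small_jar_1'):
    for d in pinpoint('wrist',l): print(l,round(d['score'],2),w('wrist',d['location'],T).round(4))
```

```text
t 2.33 pos [ 0.5035 -0.3862  0.2892] F [-0.33 -0.61 -0.29] gap 0.0881
[[ 0.963  0.001  0.268]
 [-0.268  0.     0.963]
 [ 0.    -1.     0.001]]
-15.537327688391047
top_tray 0.59 [ 0.5111 -0.3634  0.0321]
pocket_a 0.71 [ 0.5181 -0.352   0.0334]
pocket_a 0.59 [ 0.5001 -0.4289  0.0363]
tab 0.64 [ 0.5134 -0.3619  0.0314]
tab 0.62 [ 0.4951 -0.2459  0.0653]
far_corner 0.78 [ 0.5364 -0.4806  0.0474]
```

View pics/w1.png

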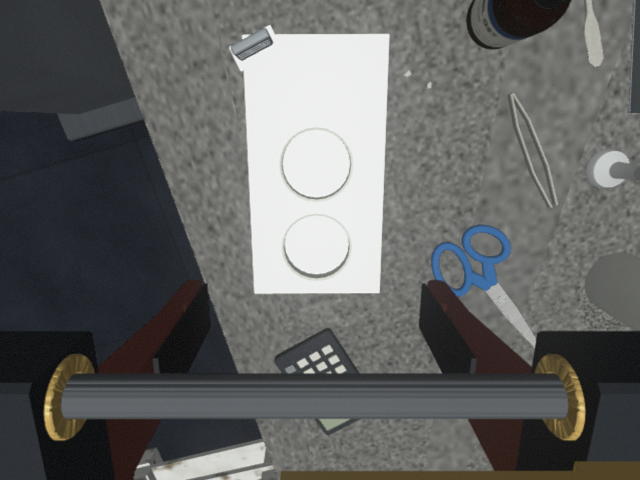

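The wrist view shows the tray upright in the image: pocket A rim centred near (316,163), pocket B near (317,244), tab at (252,43). I'll fit the tray pose from its outline and the pocket rings.

Run:
```python
from h import *
from scipy.optimize import least_squares
im=cv2.imread('pics/w1.png')
g=cv2.cvtColor(im,cv2.COLOR_BGR2GRAY)
m=((g>200)).astype(np.uint8)
n,L,S,C=cv2.connectedComponentsWithStats(m)
for i in range(1,n):
    if S[i,4]>1500: print(i,S[i],C[i].round(1))
big=g[20:305,225:400]
cv2.imwrite('pics/w1c.png',cv2.resize(im[20:305,225:400],None,fx=2,fy=2,interpolation=cv2.INTER_CUBIC))
# pocket A ring & tray edges
for v in (80,110,280): print(v,g[v,238:262],g[v,372:398])
print('col320',g[25:45,330],g[285:300,330])
print('rowA163',g[163,275:292],g[163,342:358]); print('colA',g[120:136,316],g[192:206,316])
print('rowB244',g[244,278:294],g[244,342:358]); print('colB',g[206:220,316],g[268:282,316])
```

```text
1 [  233    25   156   269 34142] [316.7 159.7]
18 [ 154  443  111   37 1807] [214.6 463.1]
80 [122 128 135 135 129 146 205 238 238 238 237 237 237 237 238 237 238 238
 238 237 238 238 238 237] [238 238 238 238 238 238 237 238 237 237 237 238 238 238 235 203 122 119
 122 121 118 111 108 115 122 132]
110 [111 116 120 123 124 119 121 173 235 239 237 238 238 238 237 238 237 238
 238 237 238 238 238 238] [238 238 238 238 238 238 238 238 238 238 238 237 238 235 207 129 125 127
 128 125 124 121 118 118 122 122]
280 [100  96 101 110 118 120 119 117 119 116 116 117 121 122 122 170 235 237
 236 236 237 237 237 237] [237 236 236 237 236 237 237 226 153 116 116 115 113 113 106 103 110 114
 119 115 107 103 111 117 124 121]
col320 [114 118 119 123 125 128 130 127 132 220 237 238 238 237 237 238 238 237
 237 238] [237 237 238 238 237 238 238 239 172 127 112 105  99  99 112]
rowA163 [238 239 239 237 227 206 187 182 236 240 239 238 238 238 238 239 238] [239 238 239 238 239 238 240 225 172 202 223 232 239 238 239 239]
colA [239 239 239 239 239 239 240 223 210 224 238 239 239 239 240 239] [239 238 240 240 242 182 131 166 215 222 236 239 239 239]
rowB244 [238 238 239 234 216 192 192 236 239 239 238 238 238 238 238 238] [239 238 238 238 238 235 212 186 219 228 239 238 238 238 238 238]
colB [239 238 239 239 239 239 238 234 216 225 238 239 239 240] [238 238 238 238 240 240 161 120 116 125 181 212 220 235]
```

View pics/w1c.png

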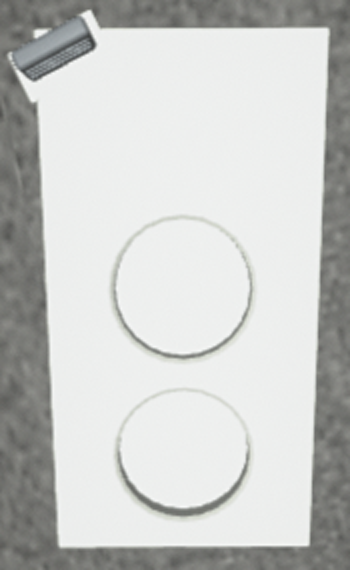

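Run:
```python
from h import *
from scipy.optimize import least_squares
def fit(cam,name,z=0.048,box=None,thr=190):
    g=cv2.cvtColor(cv2.imread(name),cv2.COLOR_BGR2GRAY)
    m=((g>thr)).astype(np.uint8);n,L,S,C=cv2.connectedComponentsWithStats(m)
    u,v=map(int,proj(cam,[0.52,-0.30,z])); k=L[v,u]; print('comp',S[k])
    c=max(cv2.findContours((L==k).astype(np.uint8),cv2.RETR_EXTERNAL,cv2.CHAIN_APPROX_NONE)[0],key=len)[:,0,:].astype(float)
    P=np.array([ray(cam,a,b,z)[:2] for a,b in c])
    def res(q):
        cx,cy,a=q;X=np.array([np.cos(a),np.sin(a)]);Y=np.array([-X[1],X[0]])
        d=P-[cx,cy];x=d@X;y=d@Y
        sd=np.maximum(np.abs(x)-.117,np.abs(y)-.062)
        sd[(x<-.075)&(y<-.03)]=0
        return sd
    f=least_squares(res,[.511,-.359,-1.83],loss='soft_l1',f_scale=.001)
    q=f.x;print(cam,q.round(4),np.abs(f.fun).mean());X=np.array([np.cos(q[2]),np.sin(q[2])]);print('A',q[:2]-.008*X,'B',q[:2]+.07*X)
fit('wrist','pics/w1.png');fit('top','pics/top0.png')
# rim ring centres in wrist, fit
for (u,v) in ((316.3,163),(317,244)): print(ray('wrist',u,v,.048))
```

```text
comp [  233    25   157   269 34326]
wrist [ 0.5107 -0.3636 -1.8385] 0.0010147050244659619
A [ 0.51280039 -0.35589615] B [ 0.4921662  -0.43111736]
comp [ 398  234   84   58 3089]
top [ 0.5114 -0.3586 -1.8334] 0.0008539131874640758
A [ 0.51349612 -0.35089171] B [ 0.49324674 -0.42621742]
[ 0.51366102 -0.35480629  0.048     ]
[ 0.49367699 -0.42805102  0.048     ]
```

Run:
```python
from h import *
plan([0.568,-0.097,0.17],-15)
```

```text
[[-1,-0.05,0.36,0.91,0.0,-0.001,0.0],[-1,-0.04,0.36,0.9,0.0,-0.001,0.0],[-1,-0.04,0.36,0.91,0.0,-0.001,0.0],[-1,-0.05,0.36,0.9,0.0,0.0,0.0],[-1,-0.04,0.36,0.91,0.0,-0.001,0.0]]
[[-1,-0.04,0.36,0.91,0.0,-0.001,0.0],[-1,-0.04,0.36,0.9,0.0,-0.001,0.0],[-1,-0.03,0.36,0.91,0.0,-0.001,0.0],[-1,-0.04,0.36,0.91,0.0,-0.001,0.0],[-1,-0.03,0.36,0.9,0.0,0.0,0.0]]
[[-1,-0.04,0.36,0.91,0.0,-0.001,0.0]]
```

Call:
arm_command(
  deltas=[
    [-1,-0.04,0.36,0.9,0,0,0],
    [-1,-0.04,0.36,0.9,0,0,0],
    [-1,-0.04,0.36,0.9,0,0,0],
    [-1,-0.04,0.36,0.9,0,0,0],
    [-1,-0.04,0.36,0.9,0,0,0],
  ],
)

```text
t: 3.05
ee_pos: [0.5325, -0.2557, 0.2348]
tool_rot: [-1.56, 0.216, -0.217]
force: [0.6, 0.3, 0.0]
finger_gap: 0.0879
```

Call:
arm_command(
  deltas=[
    [-1,-0.04,0.36,0.9,0,0,0],
    [-1,-0.04,0.36,0.9,0,0,0],
    [-1,-0.04,0.36,0.9,0,0,0],
    [-1,-0.04,0.36,0.9,0,0,0],
    [-1,-0.04,0.36,0.9,0,0,0],
  ],
)

```text
t: 3.47
ee_pos: [0.5635, -0.1242, 0.1808]
tool_rot: [-1.56, 0.216, -0.217]
force: [0.7, -0.7, 1.2]
finger_gap: 0.0876
```

Call:
arm_command(
  deltas=[
    [-1,-0.04,0.36,0.9,0,0,0],
    [-1,0,0,0,0,0,0],
    [-1,0,0,0,0,0,0],
  ],
)

```text
t: 3.72
ee_pos: [0.5695, -0.0969, 0.1698]
tool_rot: [-1.56, 0.214, -0.212]
force: [-0.4, -0.6, 1.0]
finger_gap: 0.088
```

Run:
```python
from h import *
s=st();print(yawof(s))
T=calibration('wrist')['T'];im=capture('wrist');cv2.imwrite('pics/w2.png',im[:,:,::-1])
for l in('small_jar_1',):
    for d in pinpoint('wrist',l): print(l,round(d['score'],2),w('wrist',d['location'],T).round(4))
capture('top')
for d in pinpoint('top','small_jar_1'): print('top',round(d['score'],2),w('top',d['location']).round(4))
for d in regions_of('top','small_jar_1'): print('top',round(d['score'],2),np.argwhere(d['pixels']).mean(0)[::-1],d['pixels'].sum())
```

```text
t 3.72 pos [ 0.5695 -0.0969  0.1698] F [-0.39 -0.64  1.05] gap 0.088
[[ 0.963 -0.001  0.268]
 [-0.268  0.     0.963]
 [-0.001 -1.     0.   ]]
-15.568794193786465
small_jar_1 0.71 [0.4323 0.0015 0.0006]
small_jar_1 0.71 [ 0.4547 -0.1022  0.0005]
small_jar_1 0.59 [ 0.5706 -0.1014 -0.0006]
top 0.86 [ 0.5792  0.4524 -0.0031]
top 0.77 [0.4285 0.0072 0.0013]
top 0.66 [ 0.4528 -0.1019 -0.002 ]
top 0.57 [ 0.7051 -0.27   -0.0054]
top 0.33 [ 0.486  -0.2417  0.0644]
top 0.79 [323.02489627 288.6846473 ] 241
top 0.6 [181.77659574 240.4929078 ] 282
top 0.43 [352.70542636 282.20930233] 129
```

View pics/w2.png

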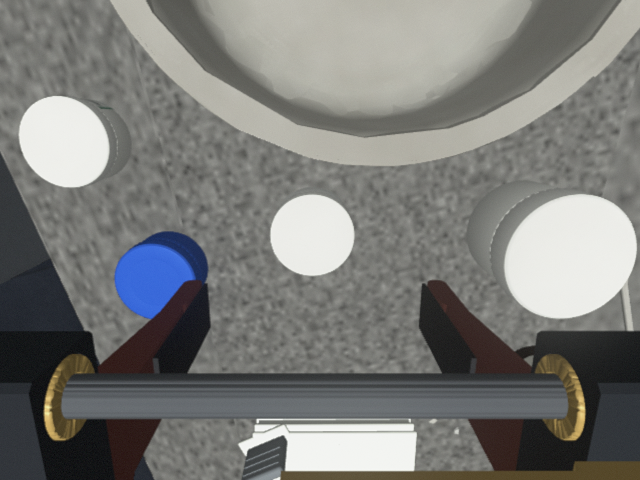

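The wrist view shows the white jar at (312,234) between the fingers, the blue one at (160,275), and the big jar at (570,255).

Run:
```python
from h import *
im=cv2.imread('pics/w2.png');g=cv2.cvtColor(im,cv2.COLOR_BGR2GRAY)
n,L,S,C=cv2.connectedComponentsWithStats((g>190).astype(np.uint8))
k=L[234,312];print(S[k],C[k],ray('wrist',*C[k],.04))
k=L[140,60];print(S[k],C[k],ray('wrist',*C[k],.04))
s=r.sense();M=R.from_rotvec(s['tool_rot']).as_matrix()
for x in(-.044,.044):
  for z in(-.01,0,.01): print(x,z,np.round(proj('wrist',s['ee_pos']+M@[x,.017,z]),1))
cv2.imwrite('pics/w2c.png',cv2.resize(im[250:400,180:450],None,fx=2.5,fy=2.5))
# top
g=cv2.cvtColor(cv2.imread('pics/top0.png'),cv2.COLOR_BGR2GRAY)
n,L,S,C=cv2.connectedComponentsWithStats((g>170).astype(np.uint8))
for u,v in((356,245),(323,289)):
  k=L[v,u];print('top',S[k],C[k],ray('top',*C[k],.04))
g=cv2.cvtColor(cv2.imread('pics/side0.png'),cv2.COLOR_BGR2GRAY)
```

```text
[ 271  195   83   81 5330] [311.86941839 234.67298311] [ 0.56893384 -0.10092291  0.04      ]
[  19   96   90   91 6371] [ 63.5765186  141.30262125] [0.43467504 0.00083715 0.04      ]
-0.044 -0.01 [207.1 325.7]
-0.044 0 [205.5 303.6]
-0.044 0.01 [203.8 280.9]
0.044 -0.01 [417.2 325.5]
0.044 0 [418.8 303.5]
0.044 0.01 [420.4 280.9]
top [347 236  19  19 279] [355.70250896 245.21863799] [ 0.56605161 -0.09777672  0.04      ]
top [314 280  19  19 290] [322.96896552 288.92758621] [0.43038323 0.0041131  0.04      ]
```

View pics/w2c.png

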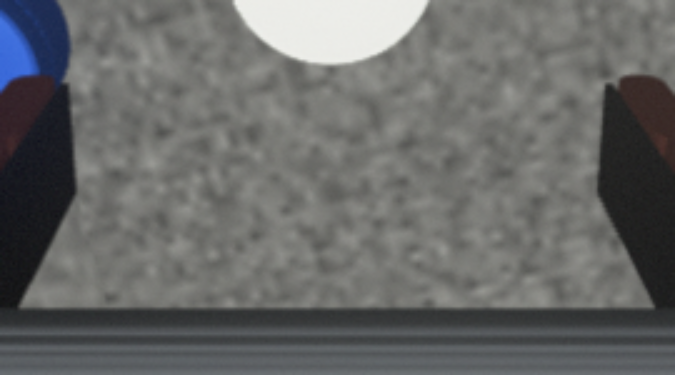

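Run:
```python
from h import *
plan([0.567,-0.099,0.038],-15.5)
```

```text
[[-1,-0.02,0.89,0.0,0.0,-0.001,0.0],[-1,-0.02,0.88,0.0,0.0,-0.001,0.0],[-1,-0.02,0.89,0.01,0.0,0.0,0.0],[-1,-0.02,0.88,0.0,0.0,-0.001,0.0],[-1,-0.02,0.89,0.0,0.0,-0.001,0.0]]
```

Run:
```python
from h import *
st();st()
plan([0.567,-0.099,0.038],-15.5)
```

```text
t 3.97 pos [ 0.5697 -0.1     0.1708] F [-0.12 -0.16  0.16] gap 0.0877
[[ 0.962  0.001  0.273]
 [-0.273 -0.001  0.962]
 [ 0.001 -1.    -0.001]]
t 3.97 pos [ 0.5697 -0.1     0.1708] F [-0.12 -0.16  0.16] gap 0.0877
[[ 0.962  0.001  0.273]
 [-0.273 -0.001  0.962]
 [ 0.001 -1.    -0.001]]
[[-1,-0.02,0.89,0.0,0.0,-0.001,0.0],[-1,-0.02,0.88,0.0,0.0,-0.001,0.0],[-1,-0.02,0.89,0.01,0.0,0.0,0.0],[-1,-0.02,0.88,0.0,0.0,-0.001,0.0],[-1,-0.02,0.89,0.0,0.0,-0.001,0.0]]
```

Run:
```python
from h import *
for i in range(4):
    capture('wrist');s=r.sense();print(s['t'],s['ee_pos'].round(4),yawof(s),s['q'].round(4)[:3])
```

```text
4.0167 [ 0.5698 -0.0997  0.1708] -15.831823757541517 [ 0.3668  0.4281 -0.3653]
4.0667 [ 0.5697 -0.0995  0.1707] -15.81388025353972 [ 0.3666  0.4282 -0.3655]
4.1167 [ 0.5697 -0.0992  0.1707] -15.786883482221828 [ 0.3663  0.4283 -0.3657]
4.1667 [ 0.5697 -0.099   0.1706] -15.767754367636806 [ 0.366   0.4284 -0.3658]
```

Call:
arm_command(
  deltas=[
    [-1,-0.02,0.9,0,0,0,0],
    [-1,-0.02,0.9,0,0,0,0],
    [-1,-0.02,0.9,0,0,0,0],
    [-1,-0.02,0.9,0,0,0,0],
    [-1,-0.02,0.82,0,0,0,0],
  ],
)

```text
t: 4.58
ee_pos: [0.5666, -0.0977, 0.0365]
tool_rot: [-1.56, 0.215, -0.216]
force: [0.1, 0.1, -0.0]
finger_gap: 0.0881
```

Call:
arm_command(
  deltas=[
    [-1,0,0,0,0,0,0],
    [-1,0,0,0,0,0,0],
    [-1,0,0,0,0,0,0],
  ],
)

```text
t: 4.83
ee_pos: [0.5678, -0.0975, 0.039]
tool_rot: [-1.56, 0.214, -0.216]
force: [-0.2, 0.0, -0.7]
finger_gap: 0.0877
```

Run:
```python
from h import *
st();im=capture('wrist');cv2.imwrite('pics/w3.png',im[:,:,::-1])
```

```text
t 4.83 pos [ 0.5678 -0.0975  0.039 ] F [-0.18  0.03 -0.74] gap 0.0877
[[ 0.963  0.001  0.271]
 [-0.271 -0.     0.963]
 [ 0.001 -1.     0.   ]]
```

View pics/w3.png

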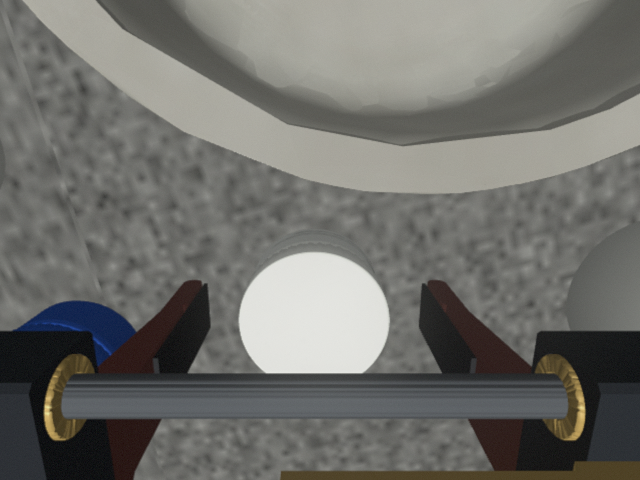

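```bash
cat >> h.py <<'E'
def lidfit(name,cam='wrist',z=0.04,vmax=365,seed=None,thr=190,T=None):
    "fit 29mm circle at height z to the visible lid edge; returns world xy (uncorrected)"
    from scipy.optimize import least_squares
    g=cv2.cvtColor(cv2.imread(name),cv2.COLOR_BGR2GRAY);n,L,S,C=cv2.connectedComponentsWithStats((g>thr).astype(np.uint8))
    k=L[seed[1],seed[0]];c=max(cv2.findContours((L==k).astype(np.uint8),cv2.RETR_EXTERNAL,cv2.CHAIN_APPROX_NONE)[0],key=len)[:,0,:].astype(float)
    c=c[c[:,1]<vmax]
    P=np.array([ray(cam,a,b,z)[:2] for a,b in c])
    f=least_squares(lambda q:np.hypot(*(P-q[:2]).T)-q[2],[*P.mean(0),.029],loss='soft_l1',f_scale=.0005)
    return f.x,np.abs(f.fun).mean()
E
python3 - <<'E'
from h import *
q,e=lidfit('pics/w3.png',seed=(314,320));s=st()
M=R.from_rotvec(s['tool_rot']).as_matrix()
print(q,e,'tool', M.T@(np.r_[q[:2],.04]-s['ee_pos']))
for x in(-.044,.044):
  for z in(-.01,.01): print(x,z,np.round(proj('wrist',s['ee_pos']+M@[x,.017,z]),1))
E
```

```text
t 4.88 pos [ 0.5681 -0.0975  0.0395] F [ 0.06 -0.03 -0.15] gap 0.0879
[[ 0.963  0.003  0.271]
 [-0.271 -0.     0.963]
 [ 0.003 -1.     0.   ]]
[ 0.56869438 -0.09780751  0.02770943] 9.282410070765015e-05 tool [ 0.00062579 -0.00052181 -0.000105  ]
-0.044 -0.01 [207.1 325.6]
-0.044 0.01 [203.8 280.9]
0.044 -0.01 [417.2 325.5]
0.044 0.01 [420.5 280.8]
```

Call:
arm_command(
  deltas=[
    [1,0,0,0,0,0,0],
    [1,0,0,0,0,0,0],
    [1,0,0,0,0,0,0],
    [1,0,0,0,0,0,0],
    [1,0,0,0,0,0,0],
  ],
  newtons=10,
)

```text
t: 5.3
ee_pos: [0.5671, -0.0975, 0.0381]
tool_rot: [-1.56, 0.215, -0.216]
force: [-0.2, -0.8, 2.1]
finger_gap: 0.0581
```

Run:
```python
from h import *
s=st();im=capture('wrist');cv2.imwrite('pics/w4.png',im[:,:,::-1])
q,e=lidfit('pics/w4.png',seed=(314,320));
M=R.from_rotvec(s['tool_rot']).as_matrix()
print(q,e,'tool', M.T@(np.r_[q[:2],.04]-s['ee_pos']))
p=s['ee_pos']
plan(p+[0,0,.11],-15.5,g=1)
```

```text
t 5.3 pos [ 0.5671 -0.0975  0.0381] F [-0.22 -0.81  2.09] gap 0.0581
[[ 0.963  0.001  0.271]
 [-0.271 -0.     0.963]
 [ 0.001 -1.    -0.   ]]
[ 0.56783249 -0.09729321  0.02762343] 9.566168802574176e-05 tool [ 0.00068579 -0.00185286  0.00040604]
[[1,0.0,-0.92,0.0,0.0,-0.001,0.0],[1,0.0,-0.91,0.0,0.0,0.0,0.0],[1,0.0,-0.92,0.0,0.0,-0.001,0.0],[1,0.0,-0.92,0.0,0.0,0.0,0.0]]
```

Call:
arm_command(
  deltas=[
    [1,0,-0.9,0,0,0,0],
    [1,0,-0.9,0,0,0,0],
    [1,0,-0.9,0,0,0,0],
    [1,0,-0.9,0,0,0,0],
    [1,0,-0.3,-0.5,0,0,0],
  ],
)

```text
t: 5.77
ee_pos: [0.5653, -0.1088, 0.1589]
tool_rot: [-1.559, 0.208, -0.216]
force: [0.9, 0.2, -0.3]
finger_gap: 0.0581
```

Run:
```python
from h import *
s=st()
plan([0.493,-0.427,.145],-15.2,g=1)
```

```text
t 5.77 pos [ 0.5653 -0.1088  0.1589] F [ 0.95  0.25 -0.28] gap 0.0581
[[ 0.964  0.006  0.267]
 [-0.267  0.001  0.964]
 [ 0.005 -1.     0.003]]
[[1,0.05,0.04,-0.99,0.0,0.0,0.0],[1,0.04,0.04,-0.99,0.0,-0.001,0.001],[1,0.05,0.04,-0.98,0.0,0.0,0.0],[1,0.04,0.04,-0.99,-0.001,0.0,0.0],[1,0.05,0.04,-0.99,0.0,0.0,0.001]]
[[1,0.04,0.04,-0.99,0.0,-0.001,0.0],[1,0.04,0.04,-0.99,0.0,0.0,0.0],[1,0.05,0.04,-0.98,0.0,0.0,0.0],[1,0.04,0.05,-0.99,0.0,0.0,0.001],[1,0.04,0.04,-0.99,0.0,-0.001,0.0]]
[[1,0.04,0.04,-0.99,-0.001,0.0,0.0]]
```

Call:
arm_command(
  deltas=[
    [1,0.05,0.04,-0.7,0,0,0],
    [1,0.05,0.04,-0.9,0,0,0],
    [1,0.05,0.04,-1,0,0,0],
    [1,0.05,0.04,-1,0,0,0],
    [1,0.04,0.04,-1,0,0,0],
  ],
)

```text
t: 6.18
ee_pos: [0.5319, -0.2478, 0.1488]
tool_rot: [-1.56, 0.215, -0.215]
force: [0.3, -0.3, -0.7]
finger_gap: 0.058
```

Call:
arm_command(
  deltas=[
    [1,0.04,0.04,-1,0,0,0],
    [1,0.04,0.04,-1,0,0,0],
    [1,0.04,0.04,-1,0,0,0],
    [1,0.04,0.04,-1,0,0,0],
    [1,0.04,0.04,-1,0,0,0],
  ],
)

```text
t: 6.6
ee_pos: [0.4969, -0.3939, 0.1426]
tool_rot: [-1.56, 0.215, -0.215]
force: [-0.4, 0.3, -0.0]
finger_gap: 0.058
```

Run:
```python
from h import *
s=st();print(yawof(s))
plan([0.493,-0.427,.115],-15.3,g=1)
```

```text
t 6.6 pos [ 0.4969 -0.3939  0.1426] F [-0.39  0.32 -0.02] gap 0.058
[[ 0.963 -0.     0.27 ]
 [-0.27   0.     0.963]
 [-0.    -1.     0.   ]]
-15.69399506539897
[[1,0.09,0.46,-0.55,0.0,-0.002,0.0],[1,0.08,0.46,-0.55,0.0,-0.002,0.0]]
```

Call:
arm_command(
  deltas=[
    [1,0.09,0.46,-0.5,0,0,0],
    [1,0.09,0.46,-0.4,0,0,0],
    [1,0,0,0,0,0,0],
    [1,0,0,0,0,0,0],
    [1,0,0,0,0,0,0],
  ],
)

```text
t: 7.02
ee_pos: [0.4961, -0.4188, 0.1155]
tool_rot: [-1.559, 0.214, -0.214]
force: [0.6, 0.9, 0.2]
finger_gap: 0.058
```

Run:
```python
from h import *
s=st();print(yawof(s))
im=capture('wrist');cv2.imwrite('pics/w5.png',im[:,:,::-1])
im=capture('top');cv2.imwrite('pics/t5.png',im[:,:,::-1])
st()
```

```text
t 7.02 pos [ 0.4961 -0.4188  0.1155] F [0.58 0.92 0.15] gap 0.058
[[ 0.963  0.     0.269]
 [-0.269  0.001  0.963]
 [ 0.    -1.     0.001]]
-15.633520198386107
t 7.12 pos [ 0.4965 -0.4189  0.1162] F [ 0.25  0.24 -0.43] gap 0.0579
[[ 0.963  0.001  0.269]
 [-0.269 -0.     0.963]
 [ 0.001 -1.     0.   ]]
```

View pics/w5.png

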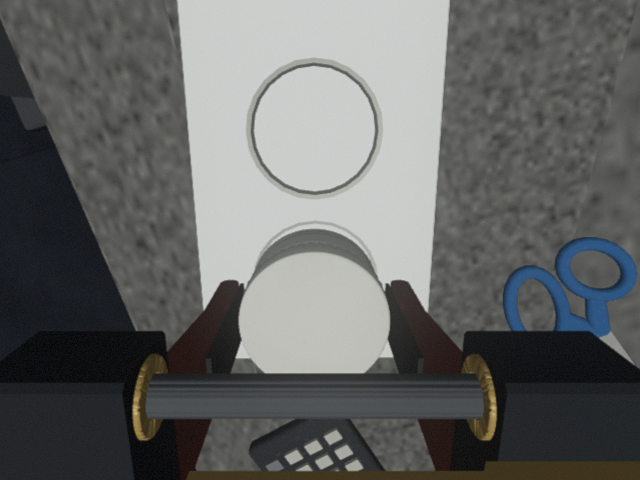

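Pocket A's ring is centred near (314,127), pocket B's back arc peeks out above the held jar, and the lid is at (314,320).

```bash
cat >> h.py <<'E'
def ringfit(name,c0,rpx,cam='wrist',z=0.048,lo=.75,hi=1.2,angs=None):
    from scipy.optimize import least_squares
    g=cv2.cvtColor(cv2.imread(name),cv2.COLOR_BGR2GRAY).astype(np.float32);P=[]
    for a in (np.arange(0,360,4) if angs is None else angs):
        t=np.radians(a);rr=np.arange(rpx*lo,rpx*hi,.25)
        U=(c0[0]+rr*np.cos(t)).astype(np.float32);V=(c0[1]+rr*np.sin(t)).astype(np.float32)
        pr=cv2.remap(g,U[None],V[None],cv2.INTER_LINEAR)[0]
        base=pr[-6:].mean();d=np.where(pr<base-6)[0]
        if len(d): i=d[-1];P.append((U[i],V[i]))
    W=np.array([ray(cam,u,v,z)[:2] for u,v in P])
    f=least_squares(lambda q:np.hypot(*(W-q[:2]).T)-q[2],[*W.mean(0),.033],loss='soft_l1',f_scale=.0005)
    return f.x,np.abs(f.fun).mean(),len(P)
E
python3 - <<'E'
from h import *
s=r.sense();M=R.from_rotvec(s['tool_rot']).as_matrix()
# camera pose nearly same as at picture
q,e,n=ringfit('pics/w5.png',(314,127),67);print('A',q,e,n)
print('A in tool',M.T@(np.r_[q[:2],.048]-s['ee_pos']))
l,e=lidfit('pics/w5.png',seed=(314,320),z=s['ee_pos'][2]+.002,thr=180);print('lid',l,e,'tool',M.T@(np.r_[l[:2],s['ee_pos'][2]+.002]-s['ee_pos']))
g=cv2.cvtColor(cv2.imread('pics/w5.png'),cv2.COLOR_BGR2GRAY)
# tray side edges by rows
for v in(20,60,100,140,180,210):
    row=g[v].astype(int);L=[u for u in range(150,260) if row[u]<175 and row[u+1]>=175];Rr=[u for u in range(400,470) if row[u]>=175 and row[u+1]<175]
    a=ray('wrist',L[-1]+.5,v,.048);b=ray('wrist',Rr[0]+.5,v,.048);print(v,L[-1],Rr[0],M.T@(a-s['ee_pos']),M.T@(b-s['ee_pos']))
E
```

```text
A [ 0.51559002 -0.35375834  0.03341934] 8.573608648862359e-05 90
A in tool [0.0007672  0.0681788  0.06780695]
lid [ 0.49710797 -0.41899006  0.0276389 ] 0.0005820800573123358 tool [ 5.85679292e-04 -1.99929270e-03  1.96141638e-05]
20 178 447 [-0.06073361  0.06811277  0.11670511] [0.06153127 0.06826007 0.11675682]
60 182 444 [-0.06033593  0.06811047  0.09984511] [0.06157063 0.06825734 0.09987451]
100 185 441 [-0.06039491  0.06810749  0.08216623] [0.0616119  0.06825447 0.08217241]
140 255 438 [-0.0277623   0.06814374  0.06360267] [0.06165523 0.06825145 0.0635893 ]
180 192 436 [-0.06002164  0.06810166  0.04410155] [0.06220234 0.06824889 0.04405758]
210 194 433 [-0.06019041  0.06809894  0.02880612] [0.06186431 0.06824596 0.02874208]
```

Run:
```python
from h import *
s=r.sense();M=R.from_rotvec(s['tool_rot']).as_matrix()
c=proj('wrist',[.494,-.4288,.048]);print(c)
g=cv2.cvtColor(cv2.imread('pics/w5.png'),cv2.COLOR_BGR2GRAY).astype(np.float32)
for t in(300,316,330):print(t,g[214:236,t].astype(int))
im=cv2.imread('pics/w5.png');cv2.imwrite('pics/w5c.png',cv2.resize(im[205:300,230:400],None,fx=4,fy=4))
for (u,v) in [(316,221.5)]:
  print(M.T@(ray('wrist',u,v,.048)-s['ee_pos']))
for th in range(0,181,30):
  print(th,np.round(proj('wrist',np.array([.494,-.4288,.048])+.0334*(M[:,0]*np.cos(np.radians(th))+M[:,2]*np.sin(np.radians(th)))),1))
```

```text
(np.float64(312.79596992782285), np.float64(281.58247154795))
300 [203 204 204 204 202 203 203 202 187 166 164 180 202 202 206 202 141 102
  93  99  93  98]
316 [203 204 203 204 202 202 194 170 162 178 198 205 204 203 181 122  97  96
  95  93  98 101]
330 [204 202 203 204 204 204 204 201 181 167 165 188 201 204 205 203 181 121
  97  96  96  95]
[0.0018248  0.06817265 0.02274683]
0 [375.1 281.6]
30 [367.9 251.8]
60 [345.  229.2]
90 [312.7 220.8]
120 [280.4 229.2]
150 [257.7 251.8]
180 [250.4 281.6]
```

View pics/w5c.png

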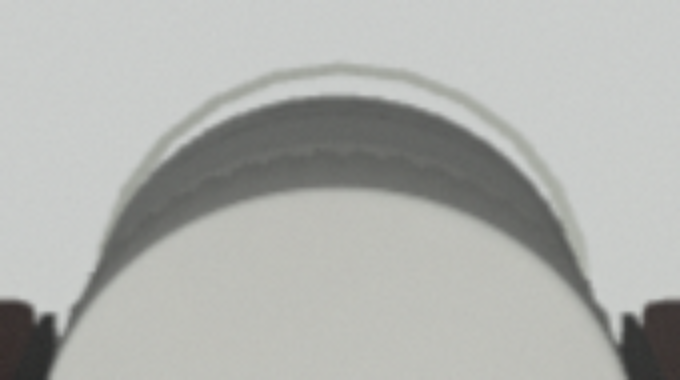

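Call:
arm_command(
  deltas=[
    [1,0.02,0,-0.17,0,0,0],
    [1,0,0.3,-0.17,0,0,0],
    [1,0,0.3,0,0,0,0],
    [1,0,0,0,0,0,0],
    [1,0,0,0,0,0,0],
  ],
)

```text
t: 7.53
ee_pos: [0.4926, -0.4296, 0.0959]
tool_rot: [-1.559, 0.217, -0.214]
force: [0.0, -0.4, -0.2]
finger_gap: 0.0579
```

Run:
```python
from h import *
im=capture('wrist');s=st();
im=capture('wrist');cv2.imwrite('pics/w6.png',im[:,:,::-1])
s=st();M=R.from_rotvec(s['tool_rot']).as_matrix()
print(M.T@(np.array([.494,-.4288,.098])-s['ee_pos']))
cA=proj('wrist',[.5156,-.3537,.048]);print(cA)
q,e,n=ringfit('pics/w6.png',cA,70);print('A',q,e,n,M.T@(np.r_[q[:2],.048]-s['ee_pos']))
im=cv2.imread('pics/w6.png');cv2.imwrite('pics/w6c.png',cv2.resize(im[200:330,220:410],None,fx=4,fy=4))
```

```text
t 7.58 pos [ 0.4931 -0.4298  0.0965] F [ 0.27 -0.55 -0.92] gap 0.0581
[[ 0.963 -0.001  0.271]
 [-0.271  0.001  0.963]
 [-0.001 -1.     0.001]]
t 7.63 pos [ 0.4933 -0.4299  0.0969] F [-0.01  0.01  0.25] gap 0.0583
[[ 0.963 -0.     0.271]
 [-0.271  0.     0.963]
 [-0.    -1.     0.   ]]
[ 0.00038644 -0.00109824  0.00120056]
(np.float64(314.1734600622844), np.float64(104.75764462830108))
A [ 0.51539093 -0.35395991  0.03327852] 0.00012387081600216345 90 [0.000754  0.0489333 0.0790165]
```

View pics/w6c.png

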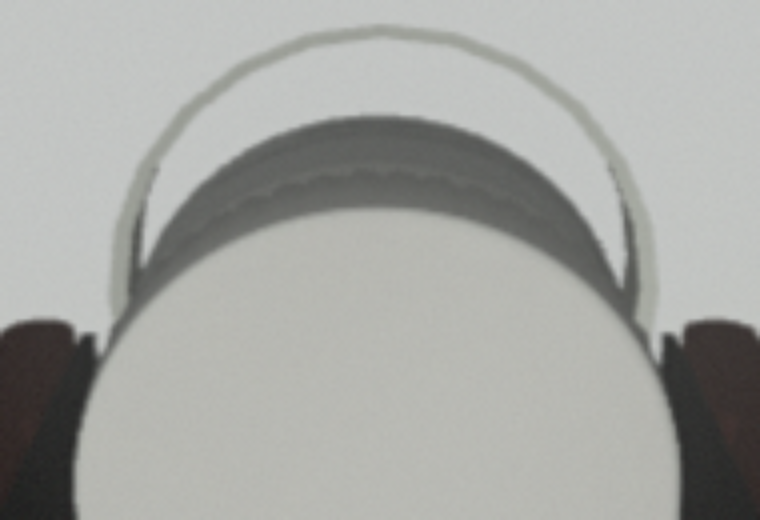

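Call:
arm_command(
  deltas=[
    [1,0.015,0.1,0.03,0,0,0],
    [1,0,0.1,0,0,0,0],
    [1,0,0.1,0,0,0,0],
    [1,0,0,0,0,0,0],
  ],
)

```text
t: 7.97
ee_pos: [0.4937, -0.429, 0.0874]
tool_rot: [-1.56, 0.216, -0.214]
force: [0.6, -1.1, -0.9]
finger_gap: 0.0581
```

Run:
```python
from h import *
s=st();im=capture('wrist');cv2.imwrite('pics/w7.png',im[:,:,::-1])
im=cv2.imread('pics/w7.png');cv2.imwrite('pics/w7c.png',cv2.resize(im[180:330,220:410],None,fx=4,fy=4))
```

```text
t 7.97 pos [ 0.4937 -0.429   0.0874] F [ 0.58 -1.12 -0.88] gap 0.0581
[[ 0.963 -0.001  0.27 ]
 [-0.27   0.001  0.963]
 [-0.001 -1.     0.   ]]
```

View pics/w7c.png

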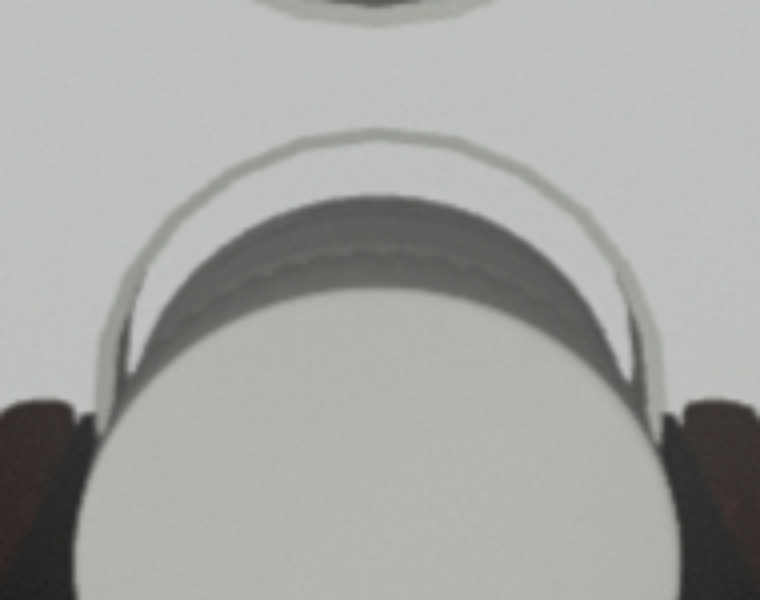

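Run:
```python
from h import *
s=st();M=R.from_rotvec(s['tool_rot']).as_matrix()
p=s['ee_pos']
for nm,rad,h in(('base',.029,.038),('lid',.0277,-.002),('mid',.029,.02)):
  print(nm,np.round(proj('wrist',p+M@[0,h,rad]),1),np.round(proj('wrist',p+M@[rad,h,0]),1))
g=cv2.cvtColor(cv2.imread('pics/w7.png'),cv2.COLOR_BGR2GRAY)
print(g[208:260,315])
print('ring apex world->tool',M.T@(ray('wrist',315,212.5,.048)-p), 'A near edge',M.T@(ray('wrist',314,186,.048)-p))
print('base apex',M.T@(ray('wrist',315,229,p[2]-.038)-p))
```

```text
t 8.02 pos [ 0.4938 -0.4291  0.0877] F [-0.11  0.18 -0.35] gap 0.0581
[[ 0.963 -0.001  0.27 ]
 [-0.27   0.     0.963]
 [-0.001 -1.     0.   ]]
base [312.3 223.3] [375.4 284.5]
lid [311.9 253.3] [387.1 324.9]
mid [312.1 233.7] [381.4 300.5]
[192 190 192 185 161 153 154 176 190 190 192 191 191 193 190 190 190 189
 191 190 171 115  92  90  89  88  94  95  94  93  96  95  99 102 104 101
  92  92  96  99  98 101 105 118 152 173 176 176 175 177 177 177]
ring apex world->tool [0.00119721 0.03969298 0.03348581] A near edge [0.00075725 0.03969639 0.0452526 ]
base apex [0.00119522 0.03800612 0.02637904]
```

Call:
arm_command(
  deltas=[
    [1,0,0.12,0.01,0,0,0],
    [1,0,0.12,0,0,0,0],
    [1,0,0.12,0,0,0,0],
    [1,0,0,0,0,0,0],
  ],
)

```text
t: 8.35
ee_pos: [0.4936, -0.4287, 0.0763]
tool_rot: [-1.559, 0.216, -0.214]
force: [0.4, -0.3, 0.1]
finger_gap: 0.0583
```

Run:
```python
from h import *
capture('side');im=capture('wrist');cv2.imwrite('pics/w8.png',im[:,:,::-1]);s=st()
```

```text
t 8.45 pos [ 0.4939 -0.429   0.077 ] F [-1.05  0.37 -0.36] gap 0.0578
[[ 0.963 -0.     0.271]
 [-0.271  0.     0.963]
 [-0.001 -1.     0.   ]]
```

Call:
arm_command(
  deltas=[
    [1,0,0.08,0,0,0,0],
    [1,0,0.06,0,0,0,0],
    [1,0,0,0,0,0,0],
  ],
)

```text
t: 8.7
ee_pos: [0.4939, -0.4289, 0.0728]
tool_rot: [-1.56, 0.215, -0.215]
force: [-0.1, -0.6, -0.3]
finger_gap: 0.0579
```

Call:
arm_command(
  deltas=[
    [-0.1,0,0.02,0,0,0,0],
    [-1,0,0,0,0,0,0],
    [-1,0,0,0,0,0,0],
    [-1,0,0,0,0,0,0],
  ],
)

```text
t: 9.03
ee_pos: [0.4941, -0.4291, 0.0727]
tool_rot: [-1.56, 0.215, -0.215]
force: [0.1, 0.6, 0.2]
finger_gap: 0.0745
```

Run:
```python
from h import *
s=st();im=capture('wrist');cv2.imwrite('pics/w9.png',im[:,:,::-1])
M=R.from_rotvec(s['tool_rot']).as_matrix()
l,e=lidfit('pics/w9.png',seed=(314,320),z=.074,thr=160);print('lid',l,e,'tool',M.T@(np.r_[l[:2],.074]-s['ee_pos']))
```

```text
t 9.03 pos [ 0.4941 -0.4291  0.0727] F [0.08 0.59 0.21] gap 0.0745
[[ 0.963  0.     0.271]
 [-0.271 -0.     0.963]
 [ 0.    -1.    -0.   ]]
lid [ 0.5088313  -0.37716524  0.05870292] 0.006036434820841928 tool [ 0.00010842 -0.00130522  0.05399313]
```

View pics/w9.png

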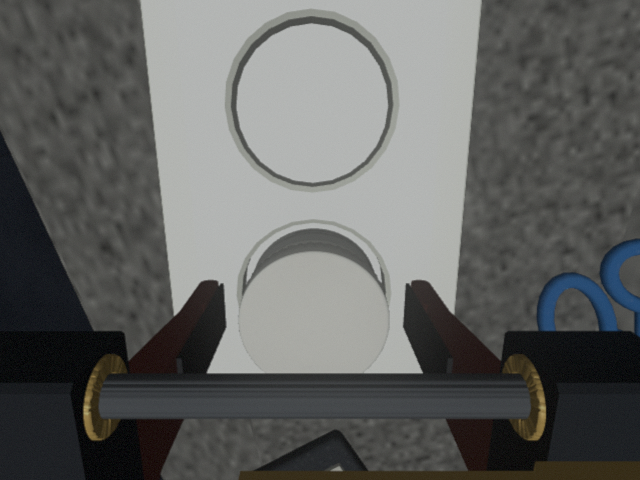

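Jar 1 is seated in pocket B: the lid is concentric with the ring and the height is right. On to jar 2.

Call:
arm_command(
  deltas=[
    [-1,0,-0.8,0,0,0,0],
    [-1,0,-1,0,0,0,0],
    [-1,0,-1,0,0,0,0],
    [-1,0,-0.5,0.5,0,0,0],
    [-1,0,0,1,0,0,0],
  ],
)

```text
t: 9.5
ee_pos: [0.5065, -0.3897, 0.1755]
tool_rot: [-1.565, 0.216, -0.224]
force: [1.5, 0.3, -0.4]
finger_gap: 0.0879
```

Run:
```python
from h import *
s=st();plan([0.431,0.004,.165],-15.6)
```

```text
t 9.5 pos [ 0.5065 -0.3897  0.1755] F [ 1.47  0.26 -0.4 ] gap 0.0879
[[ 0.961  0.005  0.277]
 [-0.277 -0.006  0.961]
 [ 0.006 -1.    -0.004]]
[[-1,-0.43,0.02,0.85,0.0,0.0,0.0],[-1,-0.43,0.02,0.85,0.0,-0.001,0.001],[-1,-0.43,0.02,0.85,0.001,0.0,0.0],[-1,-0.44,0.02,0.86,0.0,0.0,0.0],[-1,-0.43,0.02,0.85,0.0,-0.001,0.0]]
[[-1,-0.43,0.02,0.85,0.0,0.0,0.001],[-1,-0.42,0.02,0.85,0.0,-0.001,0.0],[-1,-0.43,0.02,0.86,0.001,0.0,0.0],[-1,-0.43,0.02,0.85,0.0,0.0,0.0],[-1,-0.43,0.03,0.85,0.0,-0.001,0.001]]
[[-1,-0.43,0.02,0.86,0.0,0.0,0.0],[-1,-0.42,0.02,0.85,0.0,0.0,0.0],[-1,-0.43,0.03,0.86,0.001,-0.001,0.001],[-1,-0.42,0.02,0.85,0.0,0.0,0.0]]
```

Call:
arm_command(
  deltas=[
    [-1,-0.43,0.02,0.85,0,0,0],
    [-1,-0.43,0.02,0.85,0,0,0],
    [-1,-0.43,0.02,0.85,0,0,0],
    [-1,-0.43,0.02,0.85,0,0,0],
    [-1,-0.43,0.02,0.85,0,0,0],
  ],
)

```text
t: 9.92
ee_pos: [0.4781, -0.2429, 0.1682]
tool_rot: [-1.56, 0.215, -0.214]
force: [-0.4, 0.5, 0.5]
finger_gap: 0.0882
```

Call:
arm_command(
  deltas=[
    [-1,-0.43,0.02,0.85,0,0,0],
    [-1,-0.43,0.02,0.85,0,0,0],
    [-1,-0.43,0.02,0.85,0,0,0],
    [-1,-0.43,0.02,0.85,0,0,0],
    [-1,-0.43,0.02,0.85,0,0,0],
  ],
)

```text
t: 10.33
ee_pos: [0.4502, -0.103, 0.1653]
tool_rot: [-1.56, 0.215, -0.214]
force: [0.2, -0.3, -0.8]
finger_gap: 0.088
```

Call:
arm_command(
  deltas=[
    [-1,-0.43,0.02,0.85,0,0,0],
    [-1,-0.43,0.02,0.8,0,0,0],
    [-1,-0.35,0.02,0.7,0,0,0],
    [-1,0,0,0,0,0,0],
    [-1,0,0,0,0,0,0],
  ],
)

```text
t: 10.75
ee_pos: [0.4346, -0.0259, 0.1637]
tool_rot: [-1.56, 0.212, -0.212]
force: [0.4, -0.6, 0.1]
finger_gap: 0.0878
```

Run:
```python
from h import *
capture('wrist');T=calibration('wrist');s=st();im=capture('wrist');cv2.imwrite('pics/w10.png',im[:,:,::-1]);print(yawof(s))
g=cv2.cvtColor(cv2.imread('pics/w10.png'),cv2.COLOR_BGR2GRAY)
n,L,S,C=cv2.connectedComponentsWithStats((g>190).astype(np.uint8))
for k in range(1,n):
  if 3000<S[k,4]<9000: q=ray('wrist',*C[k],.04);M=R.from_rotvec(s['tool_rot']).as_matrix();print(S[k],C[k],q,M.T@(q-s['ee_pos']))
```

```text
t 10.8 pos [ 0.4349 -0.0271  0.1637] F [ 0.54 -0.9   0.12] gap 0.0876
[[ 0.963  0.     0.269]
 [-0.269 -0.     0.963]
 [ 0.    -1.    -0.   ]]
-15.604600725746335
[ 252  148   89   88 6184] [296.21959897 191.34573092] [0.43290095 0.00326718 0.04      ] [-0.01007254  0.12364451  0.02876235]
```

View pics/w10.png

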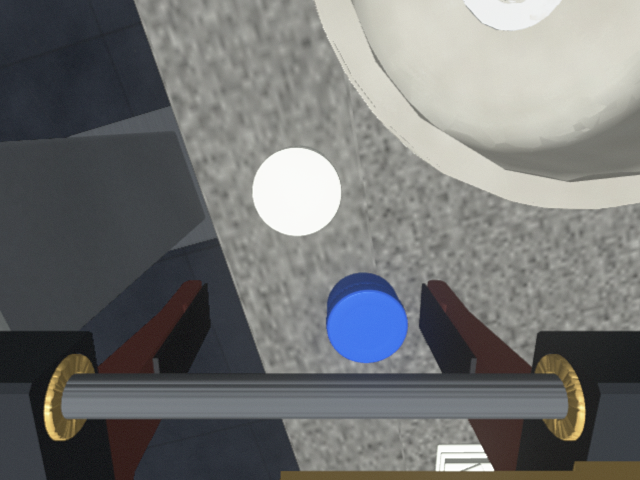

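The white jar is at (296,191) and the blue one at (367,320). I'll shift −11 mm along tool x and +29 mm along tool z, then descend.

Call:
arm_command(
  deltas=[
    [-1,-0.2,0,0.5,0,0,0],
    [-1,-0.17,0.3,0.48,0,0,0],
    [-1,0,0.7,0,0,0,0],
    [-1,0,0,0,0,0,0],
    [-1,0,0,0,0,0,0],
  ],
)

```text
t: 11.27
ee_pos: [0.4318, 0.0028, 0.1332]
tool_rot: [-1.56, 0.218, -0.214]
force: [-0.5, -0.8, 0.1]
finger_gap: 0.0879
```

Run:
```python
from h import *
capture('wrist');s=st();im=capture('wrist');cv2.imwrite('pics/w11.png',im[:,:,::-1])
g=cv2.cvtColor(cv2.imread('pics/w11.png'),cv2.COLOR_BGR2GRAY)
n,L,S,C=cv2.connectedComponentsWithStats((g>190).astype(np.uint8))
for k in range(1,n):
  if 3000<S[k,4]<12000: q=ray('wrist',*C[k],.04);M=R.from_rotvec(s['tool_rot']).as_matrix();print(S[k],C[k],q,M.T@(q-s['ee_pos']))
```

```text
t 11.32 pos [0.4324 0.0028 0.1338] F [1.21 0.46 0.87] gap 0.0877
[[ 0.962 -0.001  0.272]
 [-0.272 -0.     0.962]
 [-0.001 -1.    -0.   ]]
[ 265  201   96   92 6983] [312.55291422 246.43777746] [0.43316182 0.00437854 0.04      ] [0.0003908  0.09382646 0.00175449]
```

Call:
arm_command(
  deltas=[
    [-1,-0.02,0.8,0.06,0,0,0],
    [-1,0,0.8,0,0,0,0],
    [-1,0,0.8,0,0,0,0],
    [-1,0,0.75,0,0,0,0],
    [-1,0,0,0,0,0,0],
  ],
)

```text
t: 11.78
ee_pos: [0.4309, 0.0047, 0.037]
tool_rot: [-1.561, 0.219, -0.213]
force: [-0.1, -0.7, 0.7]
finger_gap: 0.0877
```

Run:
```python
from h import *
capture('wrist');s=st();im=capture('wrist');cv2.imwrite('pics/w12.png',im[:,:,::-1])
q,e=lidfit('pics/w12.png',seed=(314,320));M=R.from_rotvec(s['tool_rot']).as_matrix()
print(q,e,'tool', M.T@(np.r_[q[:2],.04]-s['ee_pos']))
```

```text
t 11.83 pos [0.4316 0.005  0.0386] F [-0.63  0.16  0.11] gap 0.0877
[[ 0.963 -0.003  0.271]
 [-0.271 -0.     0.963]
 [-0.003 -1.    -0.001]]
[0.43332141 0.00391557 0.02786376] 9.970347518611052e-05 tool [ 0.00193364 -0.00141166 -0.00057433]
```

View pics/w12.png

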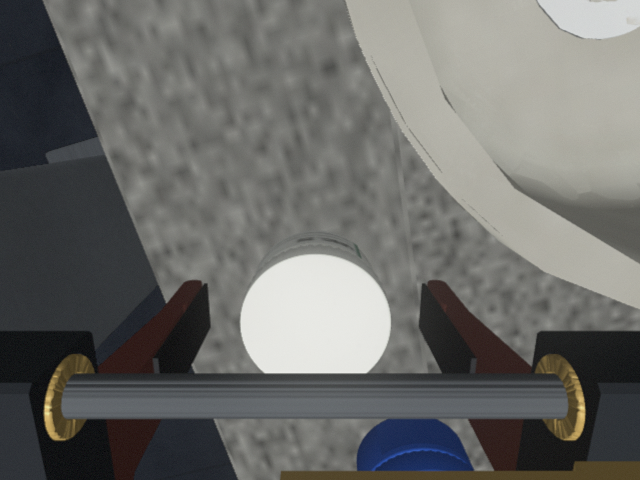

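Centred. Close.

Call:
arm_command(
  deltas=[
    [1,0,0,0,0,0,0],
    [1,0,0,0,0,0,0],
    [1,0,0,0,0,0,0],
    [1,0,0,0,0,0,0],
    [1,0,0,0,0,0,0],
  ],
  newtons=10,
)

```text
t: 12.3
ee_pos: [0.4328, 0.0054, 0.0399]
tool_rot: [-1.56, 0.214, -0.216]
force: [0.1, 0.9, 2.2]
finger_gap: 0.0581
```

Run:
```python
from h import *
s=st();im=capture('wrist');cv2.imwrite('pics/w13.png',im[:,:,::-1])
q,e=lidfit('pics/w13.png',seed=(314,320));M=R.from_rotvec(s['tool_rot']).as_matrix()
print(q,e,'tool', M.T@(np.r_[q[:2],.04]-s['ee_pos']))
```

```text
t 12.3 pos [0.4328 0.0054 0.0399] F [0.13 0.9  2.16] gap 0.0581
[[ 0.963  0.001  0.271]
 [-0.271 -0.     0.963]
 [ 0.001 -1.     0.   ]]
[0.43317721 0.00409591 0.02768135] 9.003650510850948e-05 tool [ 0.00074833 -0.00012592 -0.00117777]
```

Call:
arm_command(
  deltas=[
    [1,0,-0.9,0,0,0,0],
    [1,0,-0.9,0,0,0,0],
    [1,0,-0.9,0,0,0,0],
    [1,0,-0.9,0,0,0,0],
    [1,0,-0.4,0,0,0,0],
  ],
)

```text
t: 12.77
ee_pos: [0.4335, 0.0058, 0.1623]
tool_rot: [-1.56, 0.212, -0.218]
force: [0.3, 0.1, -0.7]
finger_gap: 0.058
```

Run:
```python
from h import *
s=st();plan([0.514,-0.353,.125],-15.6,g=1)
```

```text
t 12.77 pos [0.4335 0.0058 0.1623] F [ 0.29  0.09 -0.69] gap 0.058
[[ 0.963  0.004  0.27 ]
 [-0.27  -0.     0.963]
 [ 0.004 -1.     0.001]]
[[1,0.45,0.1,-0.83,0.0,0.0,0.0],[1,0.44,0.09,-0.83,0.0,0.0,0.0],[1,0.45,0.1,-0.83,0.0,0.0,0.001],[1,0.45,0.09,-0.83,0.0,0.0,0.0],[1,0.45,0.1,-0.83,0.0,0.0,0.0]]
[[1,0.44,0.1,-0.83,0.0,0.0,0.0],[1,0.45,0.09,-0.83,0.0,-0.001,0.0],[1,0.45,0.1,-0.83,0.0,0.0,0.0],[1,0.44,0.09,-0.83,0.0,0.0,0.001],[1,0.45,0.1,-0.83,0.0,0.0,0.0]]
[[1,0.45,0.09,-0.83,0.0,0.0,0.0],[1,0.44,0.1,-0.83,-0.001,0.0,0.0],[1,0.45,0.09,-0.84,0.0,0.0,0.0]]
```

Call:
arm_command(
  deltas=[
    [1,0.45,0.02,-0.83,0,0,0],
    [1,0.45,0.02,-0.83,0,0,0],
    [1,0.45,0.02,-0.83,0,0,0],
    [1,0.45,0.02,-0.83,0,0,0],
    [1,0.45,0.02,-0.83,0,0,0],
  ],
)

```text
t: 13.18
ee_pos: [0.4636, -0.1339, 0.1564]
tool_rot: [-1.56, 0.215, -0.215]
force: [0.8, 0.3, -1.3]
finger_gap: 0.0581
```

Call:
arm_command(
  deltas=[
    [1,0.45,0.02,-0.83,0,0,0],
    [1,0.45,0.02,-0.83,0,0,0],
    [1,0.45,0.02,-0.83,0,0,0],
    [1,0.45,0.02,-0.83,0,0,0],
    [1,0.45,0.02,-0.83,0,0,0],
  ],
)

```text
t: 13.6
ee_pos: [0.4949, -0.272, 0.1532]
tool_rot: [-1.56, 0.215, -0.215]
force: [0.7, 0.3, -1.3]
finger_gap: 0.0582
```

Call:
arm_command(
  deltas=[
    [1,0.45,0.1,-0.83,0,0,0],
    [1,0.45,0.2,-0.83,0,0,0],
    [1,0.3,0.3,-0.6,0,0,0],
    [1,0,0.2,0,0,0,0],
    [1,0,0,0,0,0,0],
  ],
)

```text
t: 14.02
ee_pos: [0.51, -0.3461, 0.1273]
tool_rot: [-1.559, 0.219, -0.214]
force: [0.7, 1.1, -0.5]
finger_gap: 0.0583
```

Run:
```python
from h import *
capture('wrist');s=st();im=capture('wrist');cv2.imwrite('pics/w14.png',im[:,:,::-1])
```

```text
t 14.07 pos [ 0.5105 -0.3448  0.1282] F [-0.2   0.46  0.17] gap 0.0579
[[ 0.963 -0.002  0.271]
 [-0.271  0.002  0.963]
 [-0.002 -1.     0.001]]
```

View pics/w14.png

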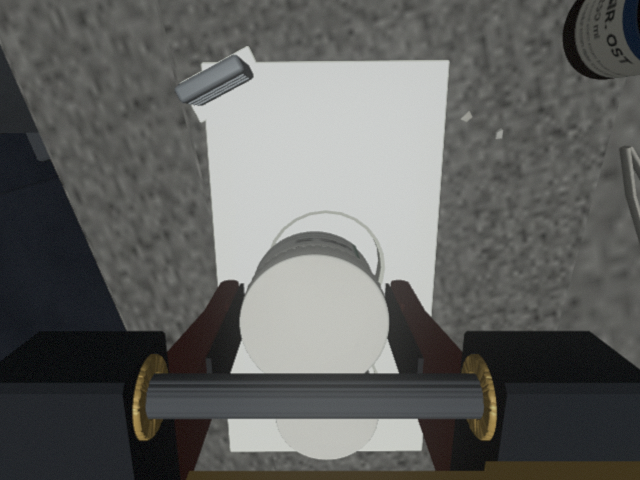

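Run:
```python
from h import *
s=st();M=R.from_rotvec(s['tool_rot']).as_matrix();p=s['ee_pos']
c=proj('wrist',[.515,-.3535,.048]);print(c)
q,e,n=ringfit('pics/w14.png',c,64,angs=range(-110,15,4),lo=.85,hi=1.15);print(q,e,n,M.T@(np.r_[q[:2],.048]-p))
l,e=lidfit('pics/w14.png',seed=(314,320),z=p[2],thr=185);print(l,e,M.T@(np.r_[l[:2],p[2]]-p))
print(M.T@(np.array([.515,-.3535,.128])-p))
```

```text
t 14.12 pos [ 0.5111 -0.3443  0.1289] F [-0.35  0.58 -0.05] gap 0.0584
[[ 0.963 -0.001  0.27 ]
 [-0.27   0.001  0.963]
 [-0.001 -1.     0.001]]
(np.float64(323.84775127087795), np.float64(269.3233453806653))
[ 0.51554153 -0.35329025  0.03385828] 0.00018633359438877632 31 [ 0.00680158  0.08093093 -0.00755859]
[ 0.51107359 -0.34588034  0.02733939] 0.0004455808706452528 [ 4.07052174e-04 -2.24189715e-06 -1.53489463e-03]
[ 0.0062441   0.00093118 -0.00781432]
```

Call:
arm_command(
  deltas=[
    [1,0.1,0,-0.1,0,0,0],
    [1,0.08,0.3,-0.1,0,0,0],
    [1,0,0.4,0,0,0,0],
    [1,0,0.3,0,0,0,0],
    [1,0,0,0,0,0,0],
  ],
)

```text
t: 14.53
ee_pos: [0.5134, -0.3519, 0.0964]
tool_rot: [-1.558, 0.218, -0.212]
force: [-0.4, -0.3, -0.2]
finger_gap: 0.058
```

Run:
```python
from h import *
for i in range(3): capture('wrist')
s=st();im=capture('wrist');cv2.imwrite('pics/w15.png',im[:,:,::-1])
M=R.from_rotvec(s['tool_rot']).as_matrix();p=s['ee_pos']
c=proj('wrist',[.515,-.3535,.048]);print(c)
q,e,n=ringfit('pics/w15.png',c,68,angs=range(-150,-30,4),lo=.85,hi=1.15);print(q,e,n,M.T@(np.r_[q[:2],.048]-p))
l,e=lidfit('pics/w15.png',seed=(314,320),z=p[2],thr=180);print(l,e,M.T@(np.r_[l[:2],p[2]]-p))
print(M.T@(np.array([.515,-.3535,.128])-p))
im=cv2.imread('pics/w15.png');cv2.imwrite('pics/w15c.png',cv2.resize(im[180:330,220:410],None,fx=4,fy=4))
```

```text
t 14.68 pos [ 0.5148 -0.3526  0.0989] F [ 0.2 -0.1 -0.2] gap 0.0583
[[ 0.963 -0.001  0.27 ]
 [-0.27   0.     0.963]
 [-0.001 -1.     0.   ]]
(np.float64(312.8186370994584), np.float64(275.7306843396315))
[ 0.51547692 -0.35363934  0.03344238] 8.179927250759657e-05 30 [ 0.00098383  0.05093176 -0.00078575]
[ 0.51732098 -0.35016149  0.02070882] 0.0017000230458671258 [ 1.78769506e-03 -1.18128165e-07  3.07733290e-03]
[ 0.00043797 -0.02906792 -0.00075513]
```

View pics/w15c.png

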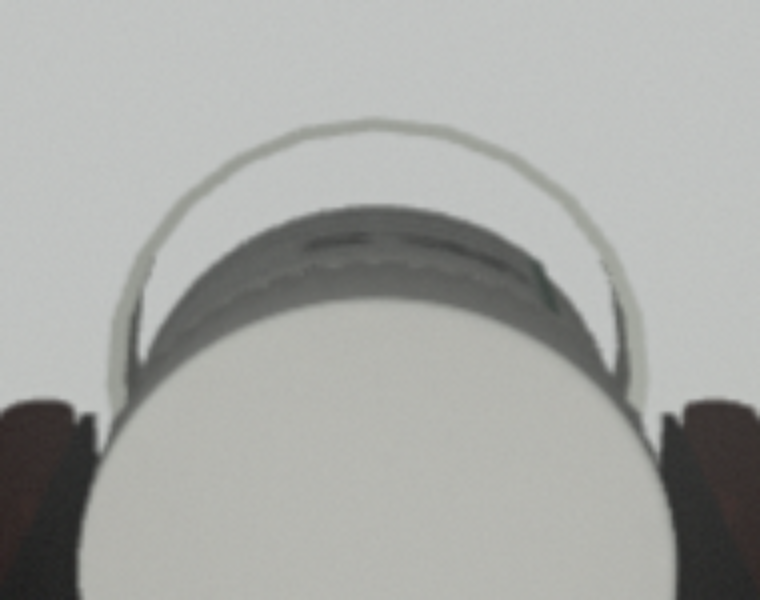

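Call:
arm_command(
  deltas=[
    [1,0,0.1,0.02,0,0,0],
    [1,0,0.15,0,0,0,0],
    [1,0,0.15,0,0,0,0],
    [1,0,0,0,0,0,0],
    [1,0,0,0,0,0,0],
  ],
)

```text
t: 15.15
ee_pos: [0.5147, -0.3522, 0.0868]
tool_rot: [-1.56, 0.216, -0.215]
force: [0.0, 0.1, 0.2]
finger_gap: 0.0581
```

Run:
```python
from h import *
s=st();im=capture('wrist');cv2.imwrite('pics/w16.png',im[:,:,::-1])
M=R.from_rotvec(s['tool_rot']).as_matrix();p=s['ee_pos']
c=proj('wrist',[.515,-.3535,.048]);print(c)
q,e,n=ringfit('pics/w16.png',c,70,angs=range(-150,-30,4),lo=.85,hi=1.15);print(q,e,n,M.T@(np.r_[q[:2],.048]-p))
for t in (150,160,165,170):
  l,e=lidfit('pics/w16.png',seed=(314,320),z=p[2],thr=t,vmax=330);print(l,e,M.T@(np.r_[l[:2],p[2]]-p))
```

```text
t 15.15 pos [ 0.5147 -0.3522  0.0868] F [0.01 0.06 0.25] gap 0.0581
[[ 0.963 -0.001  0.271]
 [-0.271  0.     0.963]
 [-0.001 -1.     0.   ]]
(np.float64(313.2527372074625), np.float64(285.97645212573843))
[ 0.5154611  -0.35326523  0.03322585] 9.261438681092324e-05 30 [ 0.00102313  0.03879807 -0.00079916]
[ 0.51519356 -0.35370602  0.0275895 ] 8.924127941234392e-05 [ 8.54127298e-04 -9.66546407e-07 -1.28717603e-03]
[ 0.51516295 -0.35380346  0.02751291] 8.923622332324997e-05 [ 8.51033248e-04 -9.87069824e-07 -1.38926566e-03]
[ 0.51515506 -0.3537283   0.02736954] 8.622232412484059e-05 [ 8.23096165e-04 -9.49127517e-07 -1.31904536e-03]
[ 0.51501464 -0.35380871  0.0272357 ] 0.00010895801536275599 [ 7.09677507e-04 -8.85219370e-07 -1.43445150e-03]
```

Aligned within 0.5 mm. Lower: 13 mm to go.

Call:
arm_command(
  deltas=[
    [1,0,0.12,0.01,0,0,0],
    [1,0,0.12,0,0,0,0],
    [1,0,0.1,0,0,0,0],
    [1,0,0,0,0,0,0],
    [1,0,0,0,0,0,0],
  ],
)

```text
t: 15.62
ee_pos: [0.5149, -0.352, 0.0767]
tool_rot: [-1.56, 0.216, -0.215]
force: [0.5, -0.3, 0.4]
finger_gap: 0.0585
```

Call:
arm_command(
  deltas=[
    [1,0,0.07,0,0,0,0],
    [1,0,0,0,0,0,0],
    [1,0,0,0,0,0,0],
  ],
)

```text
t: 15.87
ee_pos: [0.5151, -0.3521, 0.0749]
tool_rot: [-1.56, 0.215, -0.215]
force: [0.1, 0.5, -0.3]
finger_gap: 0.0579
```

Call:
arm_command(
  deltas=[
    [-0.1,0,0.01,0,0,0,0],
    [-0.5,0,0,0,0,0,0],
    [-1,0,0,0,0,0,0],
    [-1,0,0,0,0,0,0],
  ],
)

```text
t: 16.2
ee_pos: [0.5151, -0.3521, 0.0747]
tool_rot: [-1.56, 0.215, -0.215]
force: [0.2, 0.1, 0.2]
finger_gap: 0.0746
```

Call:
arm_command(
  deltas=[
    [-1,0,-0.8,0,0,0,0],
    [-1,0,-1,0,0,0,0],
    [-1,0,-1,0,0,0,0],
    [-1,0,-0.8,0,0,0,0],
    [-1,0,0,0,0,0,0],
  ],
)

```text
t: 16.62
ee_pos: [0.5176, -0.3533, 0.1883]
tool_rot: [-1.564, 0.209, -0.221]
force: [1.1, -0.7, 0.3]
finger_gap: 0.0877
```

Run:
```python
from h import *
capture('wrist');s=st();im=capture('wrist');cv2.imwrite('pics/w17.png',im[:,:,::-1])
for d in pinpoint('wrist','tab'): print(d['score'],w('wrist',d['location']))
im=capture('side');cv2.imwrite('pics/s17.png',im[:,:,::-1])
for d in pinpoint('side','tab'): print(d['score'],w('side',d['location']))
cv2.imwrite('pics/s17c.png',cv2.resize(cv2.imread('pics/s17.png')[140:260,300:460],None,fx=4,fy=4))
```

```text
t 16.67 pos [ 0.5165 -0.3529  0.1858] F [-0.84  0.25  0.41] gap 0.0875
[[ 0.963  0.005  0.271]
 [-0.271 -0.003  0.963]
 [ 0.005 -1.    -0.002]]
0.84 [ 0.49083272 -0.24778929  0.06070355]
0.73 [ 0.49061321 -0.24045839  0.06759787]
```

View pics/w17.png

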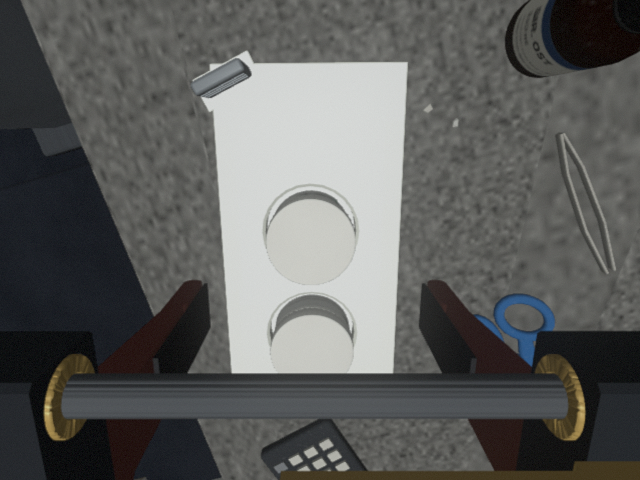

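View pics/s17c.png

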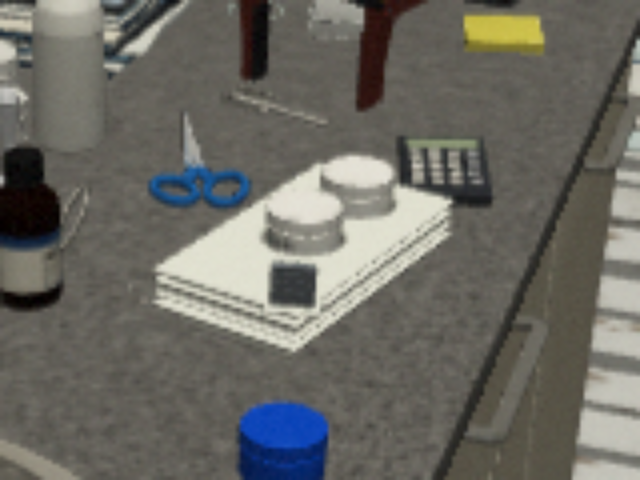

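Both jars are seated, side and wrist views agreeing, with the tab at wrist pixel (222,76). Now over to the tab, turning the jaw to −80°.

Run:
```python
from h import *
s=st();print(s['q'].round(2));plan([0.492,-0.245,.15],-80,g=-0.3)
```

```text
t 16.87 pos [ 0.5143 -0.3518  0.1813] F [-0.25 -0.45 -0.7 ] gap 0.0879
[[ 0.963 -0.002  0.271]
 [-0.271  0.001  0.963]
 [-0.002 -1.     0.001]]
[ 0.76  0.49 -0.33  1.65  0.17  1.04  0.1 ]
[[-0.3,-0.17,0.1,0.32,0.0,0.071,0.0],[-0.3,-0.2,0.11,0.3,0.0,0.072,0.0],[-0.3,-0.24,0.1,0.28,0.0,0.071,0.0],[-0.3,-0.26,0.11,0.25,0.0,0.072,-0.001],[-0.3,-0.29,0.1,0.22,0.0,0.071,0.0]]
[[-0.3,-0.32,0.11,0.18,0.0,0.072,0.0],[-0.3,-0.33,0.1,0.15,0.0,0.071,0.0],[-0.3,-0.35,0.11,0.11,0.0,0.072,0.0],[-0.3,-0.35,0.1,0.07,0.0,0.071,0.0],[-0.3,-0.36,0.11,0.03,0.0,0.071,0.0]]
```

Call:
arm_command(
  deltas=[
    [-0.3,-0.17,0.1,0.32,0,0.072,0],
    [-0.3,-0.2,0.1,0.3,0,0.072,0],
    [-0.3,-0.24,0.1,0.28,0,0.072,0],
    [-0.3,-0.26,0.1,0.25,0,0.072,0],
    [-0.3,-0.29,0.1,0.22,0,0.072,0],
  ],
)

```text
t: 17.28
ee_pos: [0.5033, -0.2979, 0.166]
tool_rot: [-1.468, 0.662, -0.658]
force: [0.4, 1.0, -0.1]
finger_gap: 0.0588
```

Call:
arm_command(
  deltas=[
    [-0.3,-0.32,0.1,0.18,0,0.072,0],
    [-0.3,-0.33,0.1,0.15,0,0.071,0],
    [-0.3,-0.35,0.1,0.11,0,0.071,0],
    [-0.3,-0.35,0.1,0.07,0,0.071,0],
    [-0.3,-0.36,0.1,0.03,0,0.071,0],
  ],
)

```text
t: 17.7
ee_pos: [0.4923, -0.2445, 0.1511]
tool_rot: [-1.284, 1.088, -1.084]
force: [-0.7, -0.6, -0.9]
finger_gap: 0.0572
```

Call:
arm_command(
  deltas=[
    [-0.3,0,0,0,0,0,0],
    [-0.3,0,0,0,0,0,0],
    [-0.3,0,0,0,0,0,0],
  ],
)

```text
t: 17.95
ee_pos: [0.4931, -0.2459, 0.1522]
tool_rot: [-1.288, 1.079, -1.079]
force: [0.7, -0.0, 0.3]
finger_gap: 0.057
```

Run:
```python
from h import *
capture('wrist');s=st();im=capture('wrist');cv2.imwrite('pics/w18.png',im[:,:,::-1]);print(yawof(s))
for d in pinpoint('wrist','tab'): print(d['score'],w('wrist',d['location']))
print(proj('wrist',[.4923,-.2448,.08]))
```

```text
t 18.0 pos [ 0.4932 -0.2461  0.1524] F [-0.09 -0.85  0.69] gap 0.0571
[[ 0.174 -0.     0.985]
 [-0.985 -0.     0.174]
 [ 0.    -1.    -0.   ]]
-79.99681926859634
0.84 [ 0.49572133 -0.24589334  0.06503088]
(np.float64(308.38482313706385), np.float64(264.63616487254984))
```

View pics/w18.png

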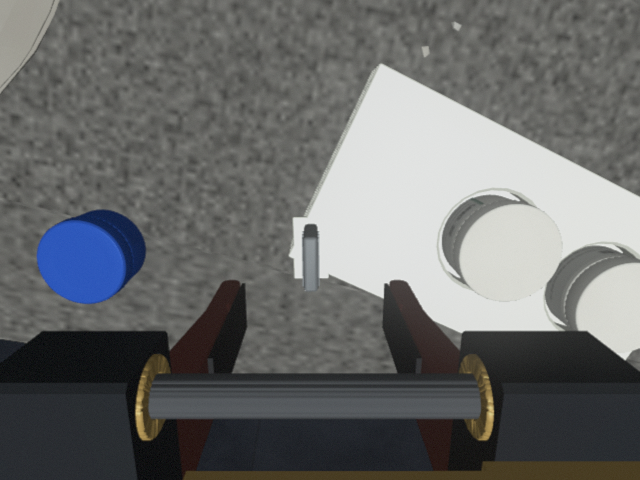

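Call:
arm_command(
  deltas=[
    [-0.3,-0.05,0.6,0.04,0,0,0],
    [-0.3,0,0.7,0,0,0,0],
    [-0.3,0,0.5,0,0,0,0],
    [-0.3,0,0,0,0,0,0],
    [-0.3,0,0,0,0,0,0],
  ],
)

```text
t: 18.52
ee_pos: [0.4937, -0.244, 0.0983]
tool_rot: [-1.286, 1.083, -1.08]
force: [0.2, -0.3, 0.6]
finger_gap: 0.0571
```

Run:
```python
from h import *
capture('wrist');s=st();im=capture('wrist');cv2.imwrite('pics/w19.png',im[:,:,::-1]);print(yawof(s))
print(proj('wrist',[.4923,-.2448,.08]))
```

```text
t 18.57 pos [ 0.4943 -0.2442  0.0991] F [ 0.88 -0.02  0.29] gap 0.0574
[[ 0.171  0.     0.985]
 [-0.985 -0.     0.171]
 [ 0.    -1.     0.   ]]
-80.14352198302505
(np.float64(310.88516881867514), np.float64(309.81968284004495))
```

View pics/w19.png

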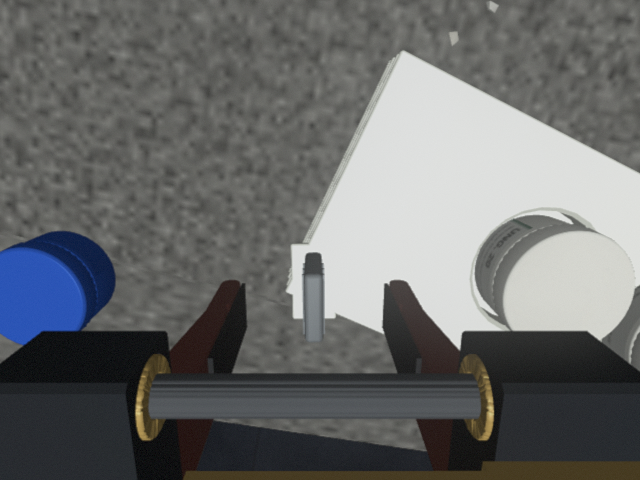

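The tab is midway between the fingers (u 314 against a finger midpoint of 315), parallel to the pads.

Call:
arm_command(
  deltas=[
    [-0.3,-0.015,0.4,0,0,0,0],
    [-0.3,0,0.4,0,0,0,0],
    [-0.3,0,0.17,0,0,0,0],
    [-0.3,0,0,0,0,0,0],
    [-0.3,0,0,0,0,0,0],
  ],
)

```text
t: 19.03
ee_pos: [0.494, -0.2432, 0.0695]
tool_rot: [-1.286, 1.082, -1.081]
force: [0.9, -0.0, 0.8]
finger_gap: 0.0572
```

Run:
```python
from h import *
capture('wrist');s=st();im=capture('wrist');cv2.imwrite('pics/w20.png',im[:,:,::-1]);print(yawof(s))
```

```text
t 19.08 pos [ 0.4942 -0.2433  0.0698] F [-0.26 -0.67 -0.5 ] gap 0.057
[[ 0.171  0.     0.985]
 [-0.985 -0.     0.171]
 [ 0.    -1.     0.   ]]
-80.14103851759708
```

View pics/w20.png

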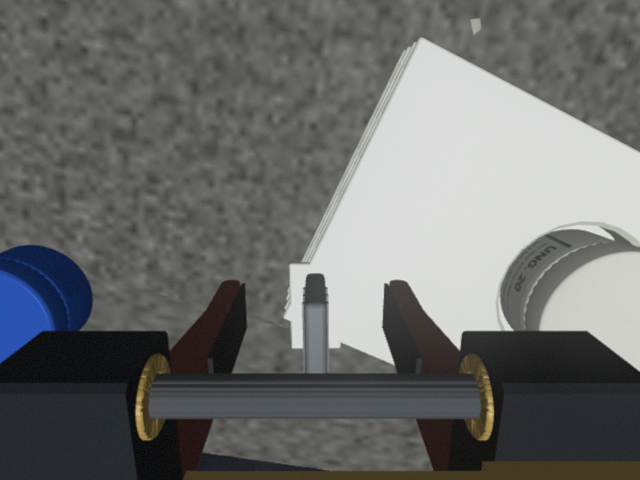

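Call:
arm_command(
  deltas=[
    [0.3,0,0,0,0,0,0],
    [0.6,0,0,0,0,0,0],
    [0.75,0,0,0,0,0,0],
    [1,0,0,0,0,0,0],
    [1,0,0,0,0,0,0],
  ],
  newtons=10,
)

```text
t: 19.55
ee_pos: [0.4941, -0.2433, 0.0697]
tool_rot: [-1.286, 1.081, -1.082]
force: [-0.0, 0.0, -1.1]
finger_gap: 0.027
```

Call:
arm_command(
  deltas=[
    [1,0,0,0,0,0,0],
    [1,0,0,0,0,0,0],
    [1,0,0,0,0,0,0],
  ],
  newtons=45,
)

```text
t: 19.8
ee_pos: [0.4941, -0.2434, 0.0696]
tool_rot: [-1.286, 1.081, -1.082]
force: [0.6, 1.5, -0.7]
finger_gap: 0.0076
```

Run:
```python
from h import *
s=st();im=capture('wrist');cv2.imwrite('pics/w21.png',im[:,:,::-1]);print(yawof(s))
# pivot arc : tilt about far corner top, tray frame
M=R.from_rotvec(s['tool_rot']).as_matrix()
p=s['ee_pos']; fc=p+M@np.array([0.235,0,0]); fc[2]=.040  # along +tool x (toward far corner, in yaw -80)
print('far corner',fc)
for i,a in enumerate(np.radians(np.arange(0,9.1,1))):
    # rotate tab side up about axis tool z through fc
    ax=M[:,2]
    Rr=R.from_rotvec(ax*a); q=fc+Rr.apply(p-fc); print(round(np.degrees(a)),'d tool init',(M.T@(q-p)*1000).round(1))
```

```text
t 19.8 pos [ 0.4941 -0.2434  0.0696] F [ 0.61  1.45 -0.69] gap 0.0076
[[ 0.171  0.     0.985]
 [-0.985 -0.     0.171]
 [ 0.    -1.     0.   ]]
-80.13655789940375
far corner [ 0.53432884 -0.47492404  0.04      ]
0 d tool init [0. 0. 0.]
1 d tool init [ 0.6 -4.1 -0. ]
2 d tool init [ 1.2 -8.2  0. ]
3 d tool init [  1.9 -12.3  -0. ]
4 d tool init [  2.6 -16.3  -0. ]
5 d tool init [  3.5 -20.4  -0. ]
6 d tool init [  4.4 -24.4   0. ]
7 d tool init [  5.4 -28.4   0. ]
8 d tool init [  6.4 -32.4  -0. ]
9 d tool init [  7.5 -36.4  -0. ]
```

View pics/w21.png

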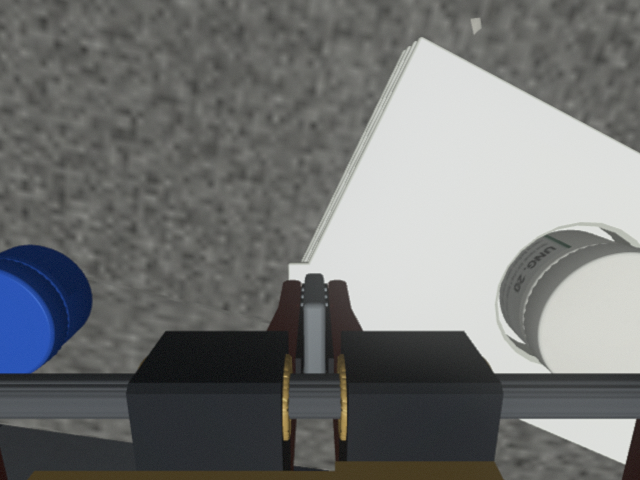

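Call:
arm_command(
  deltas=[
    [1,0.007,-0.055,0,0,0,0.0044],
    [1,0.007,-0.055,0,0,0,0.0044],
    [1,0.007,-0.055,0,0,0,0.0044],
    [1,0.007,-0.055,0,0,0,0.0044],
    [1,0.007,-0.055,0,0,0,0.0044],
  ],
  newtons=50,
)

```text
t: 20.27
ee_pos: [0.4943, -0.2445, 0.0779]
tool_rot: [-1.262, 1.1, -1.055]
force: [1.5, -1.1, -4.3]
finger_gap: 0.0075
```

Call:
arm_command(
  deltas=[
    [1,0,0,0,0,0,0],
    [1,0,0,0,0,0,0],
    [1,0,0,0,0,0,0],
  ],
)

```text
t: 20.52
ee_pos: [0.4943, -0.2446, 0.078]
tool_rot: [-1.263, 1.1, -1.056]
force: [0.2, -1.7, -1.1]
finger_gap: 0.0076
```

Run:
```python
from h import *
s=st();print(s['moment'].round(2));im=capture('side');cv2.imwrite('pics/s22.png',im[:,:,::-1])
cv2.imwrite('pics/s22c.png',cv2.resize(cv2.imread('pics/s22.png')[120:260,300:460],None,fx=4,fy=4))
```

```text
t 20.52 pos [ 0.4943 -0.2446  0.078 ] F [ 0.24 -1.67 -1.07] gap 0.0076
[[ 0.171 -0.006  0.985]
 [-0.985  0.034  0.171]
 [-0.034 -0.999  0.   ]]
[-0.05 -0.26  0.22]
```

View pics/s22c.png

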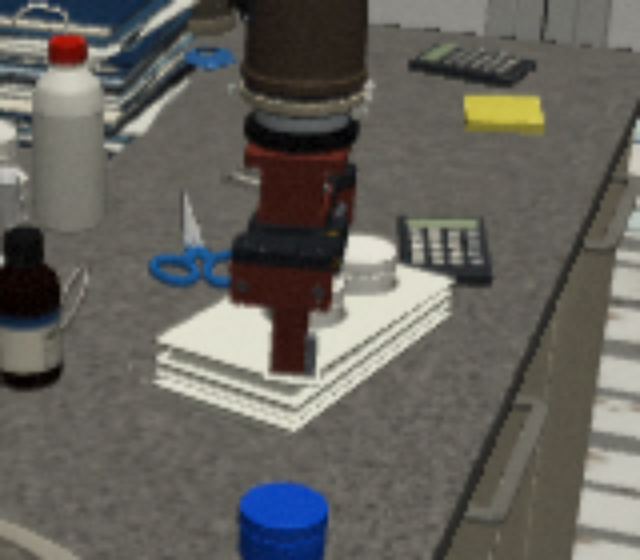

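Call:
arm_command(
  deltas=[
    [1,0.008,-0.06,0,0,0,0.005],
    [1,0.008,-0.06,0,0,0,0.005],
    [1,0.008,-0.06,0,0,0,0.005],
    [1,0.008,-0.06,0,0,0,0.005],
    [1,0.008,-0.06,0,0,0,0.005],
  ],
)

```text
t: 20.98
ee_pos: [0.4946, -0.246, 0.0869]
tool_rot: [-1.235, 1.121, -1.026]
force: [0.2, -1.0, -1.5]
finger_gap: 0.0074
```

Call:
arm_command(
  deltas=[
    [1,0.008,-0.06,0,0,0,0.005],
    [1,0.008,-0.06,0,0,0,0.005],
    [1,0.008,-0.06,0,0,0,0.005],
    [1,0.008,-0.06,0,0,0,0.005],
    [1,0.008,-0.06,0,0,0,0.005],
  ],
)

```text
t: 21.4
ee_pos: [0.4949, -0.2482, 0.0957]
tool_rot: [-1.209, 1.141, -0.996]
force: [0.6, -1.7, -2.1]
finger_gap: 0.0082
```

Call:
arm_command(
  deltas=[
    [1,0.008,-0.06,0,0,0,0.005],
    [1,0.008,-0.06,0,0,0,0.005],
    [1,0,0,0,0,0,0],
    [1,0,0,0,0,0,0],
    [1,0,0,0,0,0,0],
  ],
)

```text
t: 21.82
ee_pos: [0.495, -0.249, 0.099]
tool_rot: [-1.199, 1.148, -0.985]
force: [-0.1, -1.9, -2.1]
finger_gap: 0.0075
```

Run:
```python
from h import *
s=st();print(s['moment'].round(2));im=capture('side');cv2.imwrite('pics/s23.png',im[:,:,::-1])
for l in('far_corner','tab','lower_trays','top_tray'):
  for d in pinpoint('side',l): print(l,round(d['score'],2),w('side',d['location']).round(4))
cv2.imwrite('pics/s23c.png',cv2.resize(cv2.imread('pics/s23.png')[120:260,300:460],None,fx=4,fy=4))
im=capture('wrist');cv2.imwrite('pics/w23.png',im[:,:,::-1])
```

```text
t 21.82 pos [ 0.495 -0.249  0.099] F [-0.11 -1.9  -2.07] gap 0.0075
[[ 0.17  -0.022  0.985]
 [-0.977  0.126  0.171]
 [-0.128 -0.992  0.   ]]
[-0.54 -0.2   0.1 ]
tab 0.61 [ 0.4943 -0.2478  0.0967]
lower_trays 0.73 [ 0.5124 -0.3646  0.0019]
top_tray 0.66 [ 0.5104 -0.357   0.041 ]
```

View pics/s23c.png

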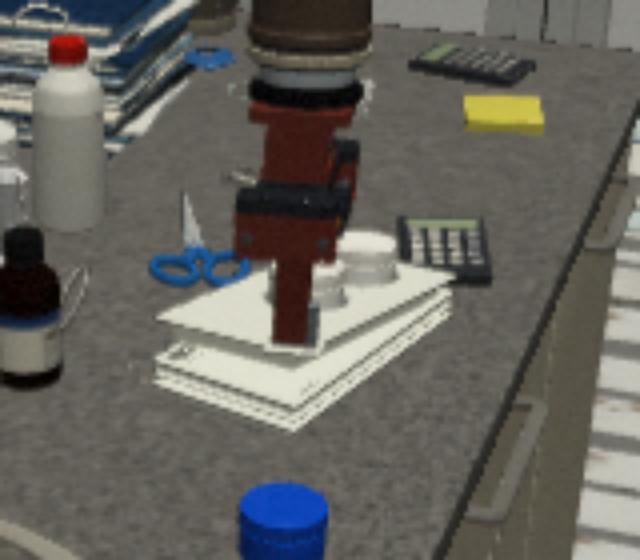

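View pics/w23.png

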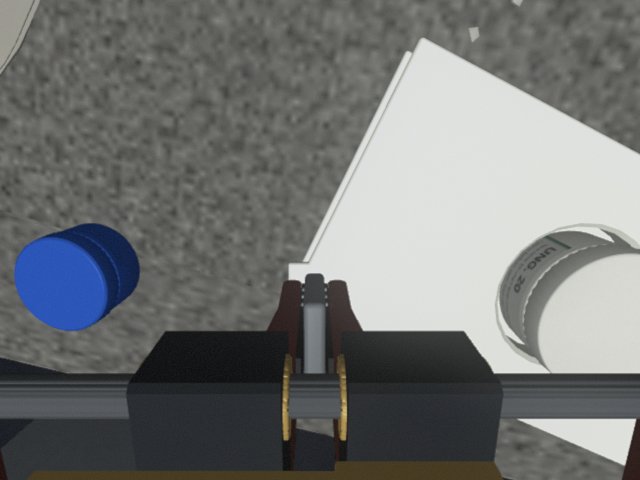

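The tray is tilted about 7.4° with the tab roughly 29 mm up, the far corner still seated and the jars in place. Lifting straight up slowly.

Call:
arm_command(
  deltas=[
    [1,-0.008,-0.06,0,0,0,0],
    [1,-0.008,-0.06,0,0,0,0],
    [1,-0.008,-0.06,0,0,0,0],
    [1,-0.008,-0.06,0,0,0,0],
    [1,-0.008,-0.06,0,0,0,0],
  ],
)

```text
t: 22.53
ee_pos: [0.495, -0.2485, 0.1084]
tool_rot: [-1.199, 1.148, -0.984]
force: [0.5, -0.6, -1.2]
finger_gap: 0.0077
```

Call:
arm_command(
  deltas=[
    [1,-0.008,-0.06,0,0,0,0],
    [1,-0.008,-0.06,0,0,0,0],
    [1,-0.008,-0.06,0,0,0,0],
    [1,-0.008,-0.06,0,0,0,0],
    [1,-0.008,-0.06,0,0,0,0],
  ],
)

```text
t: 22.95
ee_pos: [0.495, -0.2488, 0.1174]
tool_rot: [-1.199, 1.148, -0.985]
force: [0.3, -0.3, -1.3]
finger_gap: 0.0077
```

Run:
```python
from h import *
s=st();print(s['moment'].round(2));im=capture('side');cv2.imwrite('pics/s24.png',im[:,:,::-1])
cv2.imwrite('pics/s24c.png',cv2.resize(cv2.imread('pics/s24.png')[120:260,300:460],None,fx=4,fy=4))
```

```text
t 22.95 pos [ 0.495  -0.2488  0.1174] F [ 0.25 -0.26 -1.3 ] gap 0.0077
[[ 0.17  -0.022  0.985]
 [-0.977  0.127  0.171]
 [-0.128 -0.992 -0.   ]]
[ 0.06  0.01 -0.03]
```

View pics/s24c.png

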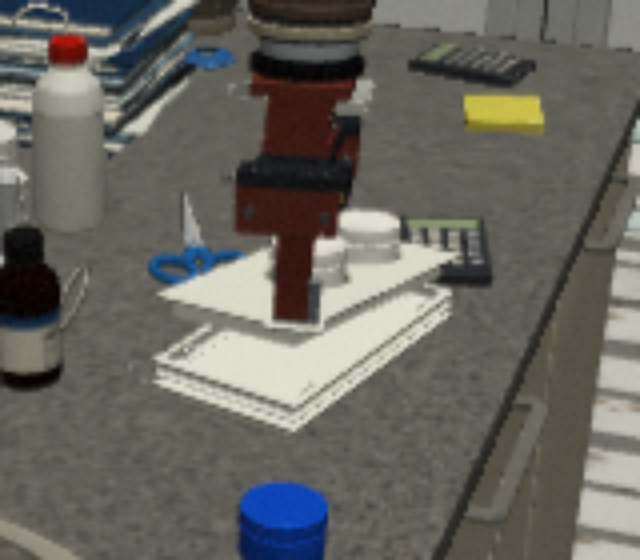

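Call:
arm_command(
  deltas=[
    [1,-0.013,-0.1,0,0,0,0],
    [1,-0.02,-0.15,0,0,0,0],
    [1,-0.025,-0.2,0,0,0,0],
    [1,-0.025,-0.2,0,0,0,-0.004],
    [1,-0.024,-0.2,0,0,0,-0.006],
  ],
)

```text
t: 23.42
ee_pos: [0.4951, -0.2492, 0.1437]
tool_rot: [-1.21, 1.14, -0.998]
force: [-0.5, -0.2, -0.6]
finger_gap: 0.0073
```

Call:
arm_command(
  deltas=[
    [1,-0.022,-0.2,0,0,0,-0.007],
    [1,-0.02,-0.2,0,0,0,-0.007],
    [1,-0.018,-0.2,0,0,0,-0.007],
    [1,-0.016,-0.2,0,0,0,-0.007],
    [1,-0.014,-0.2,0,0,0,-0.007],
  ],
)

```text
t: 23.83
ee_pos: [0.4951, -0.2488, 0.1738]
tool_rot: [-1.248, 1.111, -1.039]
force: [-0.1, -0.3, -0.9]
finger_gap: 0.0079
```

Call:
arm_command(
  deltas=[
    [1,-0.012,-0.2,0,0,0,-0.007],
    [1,-0.01,-0.2,0,0,0,-0.007],
    [1,-0.008,-0.2,0,0,0,-0.007],
    [1,-0.006,-0.2,0,0,0,-0.007],
    [1,-0.004,-0.2,0,0,0,-0.006],
  ],
)

```text
t: 24.25
ee_pos: [0.495, -0.2488, 0.2037]
tool_rot: [-1.283, 1.083, -1.079]
force: [0.0, -0.1, -1.3]
finger_gap: 0.0078
```

Call:
arm_command(
  deltas=[
    [1,0,-0.2,0,0,0,-0.003],
    [1,0,-0.2,0,0,0,0],
    [1,0,-0.15,0,0,0,0],
    [1,0,-0.1,0,0,0,0],
    [1,0,0,0,0,0,0],
  ],
)

```text
t: 24.67
ee_pos: [0.4953, -0.2491, 0.2233]
tool_rot: [-1.285, 1.081, -1.082]
force: [0.6, -0.0, -0.9]
finger_gap: 0.0079
```

Call:
arm_command(
  deltas=[
    [1,0,0,0,0,0,0],
    [1,0,0,0,0,0,0],
    [1,0,0,0,0,0,0],
  ],
)

```text
t: 24.92
ee_pos: [0.4948, -0.2488, 0.2222]
tool_rot: [-1.286, 1.082, -1.081]
force: [0.2, 0.1, -1.2]
finger_gap: 0.0076
```

Run:
```python
from h import *
s=st();print(s['moment'].round(2));im=capture('side');cv2.imwrite('pics/s25.png',im[:,:,::-1])
for l in('far_corner','tab','lower_trays','top_tray','small_jar_1','pocket_a'):
  for d in pinpoint('side',l): print(l,round(d['score'],2),w('side',d['location']).round(4))
cv2.imwrite('pics/s25c.png',cv2.resize(cv2.imread('pics/s25.png')[90:260,290:480],None,fx=4,fy=4)[:600])
im=capture('wrist');cv2.imwrite('pics/w25.png',im[:,:,::-1])
```

```text
t 24.92 pos [ 0.4948 -0.2488  0.2222] F [ 0.18  0.14 -1.21] gap 0.0076
[[ 0.171 -0.001  0.985]
 [-0.985  0.     0.171]
 [-0.    -1.    -0.001]]
[ 0.17  0.02 -0.02]
tab 0.88 [ 0.4932 -0.2487  0.2222]
lower_trays 0.63 [ 0.5125 -0.3638  0.0038]
top_tray 0.84 [ 0.5087 -0.3619  0.1788]
small_jar_1 0.88 [ 4.501e-01 -9.870e-02  3.000e-04]
small_jar_1 0.73 [0.5832 0.4497 0.    ]
small_jar_1 0.55 [ 0.5068 -0.3573  0.1873]
small_jar_1 0.51 [ 0.4909 -0.4331  0.1864]
pocket_a 0.86 [ 0.5112 -0.3584  0.1858]
pocket_a 0.85 [ 0.4916 -0.4343  0.1848]
```

View pics/s25c.png

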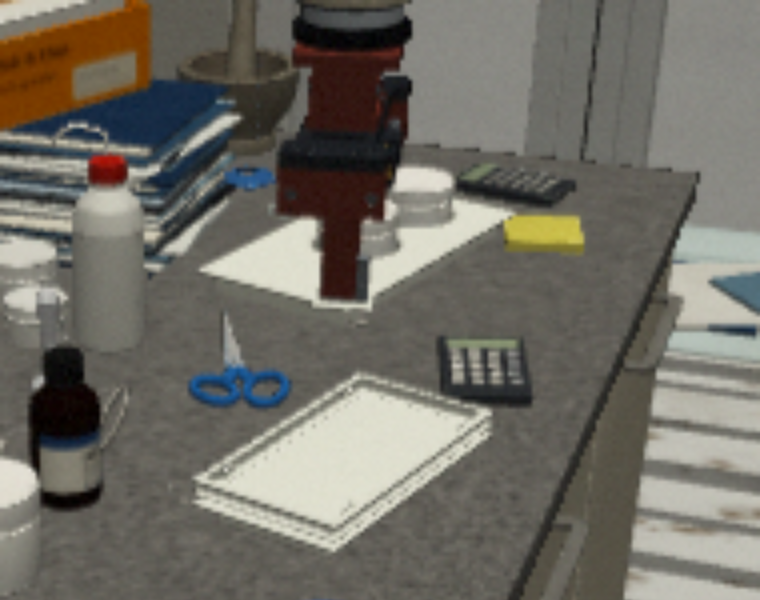

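View pics/w25.png

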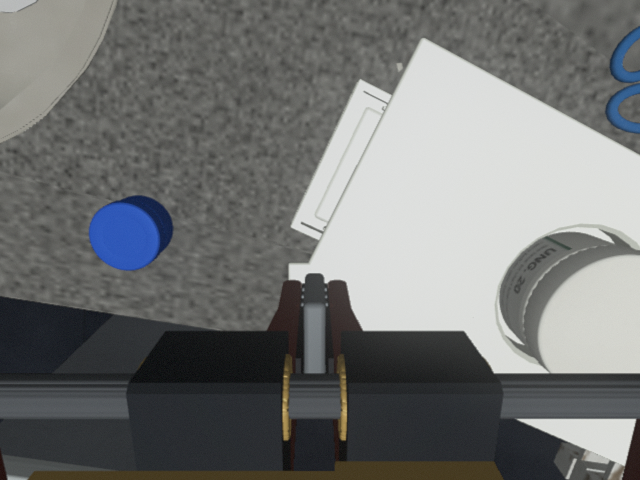

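The tray is level at about 18 cm, both jars are in their pockets, and the lower stack is flat in its place.

Call:
arm_command(
  deltas=[
    [1,0,0,0,0,0,0],
    [1,0,0,0,0,0,0],
    [1,0,0,0,0,0,0],
    [1,0,0,0,0,0,0],
    [1,0,0,0,0,0,0],
  ],
)

```text
t: 25.73
ee_pos: [0.495, -0.2488, 0.2226]
tool_rot: [-1.286, 1.082, -1.082]
force: [0.5, 0.3, -1.6]
finger_gap: 0.0077
```

Run:
```python
from h import *
s=st();print(abs(s['dq']).max())
print(workorder.finish_job())
```

```text
t 25.73 pos [ 0.495  -0.2488  0.2226] F [ 0.53  0.27 -1.58] gap 0.0077
[[ 0.171  0.     0.985]
 [-0.985 -0.     0.171]
 [ 0.    -1.    -0.   ]]
0.0032056958103203292
the job is handed in; nothing more can be done
None
```

Both small white jars are in the tray's pockets, the tray has been peeled off the stack tab corner first, and the job is handed in at about 25.7 s of the 72 s. `finish_job` reports no verdict, so I don't know the result.

- **Jars:** the one beside the sink went into the end pocket and the one in front of it into the middle pocket. Both were set down upright and let go. I left the blue and purple look-alikes alone.
- **Peel:** I tilted the tab corner up by about 29 mm (7.4°). The side picture showed the far corner still down; the detector missed the far corner there, so I have no number for it.
- **Lift:** I raised the tray slowly until it was clear of the stack, then levelled it.

**Last checks:**
- The tray is level at about 0.18 m, 15 cm above where it was, with the arm nearly still (joint speeds at most 0.003 rad/s).
- The tab is still gripped, with the fingers 7.7 mm apart on the 8 mm tab and the grip set to 50 N.
- The load was about 1.2–1.6 N, matching the tray plus two jars.
- In the pictures, both jars are in their pockets, the lower trays stand flat within a few mm of their start, and nothing else appears to have moved.

**Disagreements:** early estimates of the tray from the top and wrist cameras differed by 3–5 mm. I settled this by lining up each held jar with its pocket ring in the close wrist picture. No check failed.

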